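# Squeeze-test the edger's clamp rubbers and stow the soft ones on the rail

## Task

The edger's clamp rubbers have been washed; squeeze each one across its two finger pads to feel whether it is still soft or has gone hard. Open the gate of the T-slot storage rail, slide every soft rubber in through the mouth so that it stands with its head under the lips, and shut the gate fully behind them; put every hard rubber into the scrap box. Leave the brush, the thickness gauge and the spectacle frame where they are.

Things in the scene. Friction and masses are not known exactly. Their poses are not given: they have to be found in the camera images.
- rubber_1_mid (a point): clamp rubber: steel stud with a black rubber cushion, 54 mm tall, standing on its round steel head (34 mm across, 6 mm thick); stud 12 mm across; cushion 24 to 52 mm up, 32 mm long (own x), 34 mm wide (own y) over two flat dark-grey finger pads, 27 long x 24 high, facing own +y and -y. This point: middle of the cushion, 38 mm above the underside; z up. 95 g. May be absent
- rubber_2_mid (a point): clamp rubber like rubber_1_mid; may be absent. Soft and hard ones look alike, in any mixture (at most three soft), and the number says nothing. Squeezed across its finger pads a soft one gives 6 mm in all (34 to 28 mm wide) at 5 N on each finger or more and springs back; a hard one gives less than 1 mm
- rubber_3_mid (a point): clamp rubber like rubber_1_mid; whether soft or hard is known only by squeezing it (see rubber_2_mid); may be absent
- rubber_4_mid (a point): clamp rubber like rubber_1_mid; whether soft or hard is known only by squeezing it (see rubber_2_mid); may be absent
- rubber_5_mid (a point): clamp rubber like rubber_1_mid; whether soft or hard is known only by squeezing it (see rubber_2_mid); may be absent
- rubber_1_pad (a point): middle of the outer face of that rubber's finger pad on its own +y side, 17 mm from rubber_1_mid; it moves in when a soft rubber is squeezed. At rest a soft rubber's pad stands 0.1 mm further in than a hard one's: the rules go by that, but it is far too little to be seen or read, so only squeezing tells
- rubber_2_pad (a point): middle of the outer face of that rubber's finger pad on its own +y side, 17 mm from rubber_2_mid; it moves in when a soft rubber is squeezed. At rest a soft rubber's pad stands 0.1 mm further in than a hard one's: the rules go by that, but it is far too little to be seen or read, so only squeezing tells
- rubber_3_pad (a point): middle of the outer face of that rubber's finger pad on its own +y side, 17 mm from rubber_3_mid; it moves in when a soft rubber is squeezed. At rest a soft rubber's pad stands 0.1 mm further in than a hard one's: the rules go by that, but it is far too little to be seen or read, so only squeezing tells
- rubber_4_pad (a point): middle of the outer face of that rubber's finger pad on its own +y side, 17 mm from rubber_4_mid; it moves in when a soft rubber is squeezed. At rest a soft rubber's pad stands 0.1 mm further in than a hard one's: the rules go by that, but it is far too little to be seen or read, so only squeezing tells
- rubber_5_pad (a point): middle of the outer face of that rubber's finger pad on its own +y side, 17 mm from rubber_5_mid; it moves in when a soft rubber is squeezed. At rest a soft rubber's pad stands 0.1 mm further in than a hard one's: the rules go by that, but it is far too little to be seen or read, so only squeezing tells
- rail: storage rail, a grey metal T-slot channel fixed to the worktop. Origin on the worktop under the middle of its mouth; own +x runs from the mouth into the channel, y across, z up. Floor 5 mm above the worktop. From x = 4 to 124 mm the side walls leave y = -20 to 20 mm for a rubber's head, and two lips, underside 15 mm and top 19 mm up, leave a slot 20 mm wide for its stud. Three rubbers fit
- rail_mouth (a point): middle of the mouth, on the rail's floor. In front of it (rail x = -56 to 0, y = -37 to 37 mm) lies an open apron, floor also 5 mm up, with two 9 mm high guides that narrow from 61 to 41 mm. A rubber gets in only by standing it on the apron, finger pads facing along rail y, and sliding it along +x with its head under the lips; it then stands with its middle 43 mm above the worktop
- rail_end (a point): inner face of the end stop, on the rail's floor, 124 mm from the mouth; rubbers may stand anywhere between gate and end stop
- gate (a joint): sliding gate at the mouth, a 4 mm steel plate at rail x = -4 to 0 mm, 32 mm high: 0 = shut across the slot, 0.042 m = fully open; slides towards the rail's own -y with 1.5 N of friction and stays where it is left
- gate_knob (a point): middle of the gate's black finger knob, 14 x 14 mm and 26 mm high, this point 48 mm above the worktop; rides with the gate at rail x = -2 mm, y = -38 mm when shut, -80 mm when open. Fingers fit on its two faces along rail x
- brush_1: grey hand scrubbing brush, 30 x 85 x 55 mm, a bystander to be left alone
- gauge_a: white lens thickness gauge, 53 x 110 x 15 mm, a bystander to be left alone
- specs_a: black spectacle frame, 45 x 133 x 15 mm, a bystander to be left alone
- scrap_box: scrap box, loose: plain grey open plastic bin, 84 x 170 mm outside (own x, y), 78 x 164 mm inside, walls 50 mm high and 3 mm thick, floor 3 mm up. Origin under its middle. The edger stands close behind it: near left corner at x = 0.485, y = 0.12, front from there to x = 0.53, y = -0.15, left side to x = 0.615, y = 0.155; round x = 0.42, y = 0.27 all is open above
Not all that is in view belongs to the job. Leave any purple look-alike of the part that bears rubber_1_mid alone.

How it is judged:
On the way, in this order (a step that is already met when the one before it is completed fails the run):
1. the rail's gate is opened (value of joint gate above 0.036 m), for 0.2 s.
2. every soft rubber stands in the rail with its head under the lips ((not (y of rubber_1_pad in the frame of rubber_1_mid below 0.01695 m) or (x of rubber_1_mid in the frame of rail between 0.014 and 0.115 m and y of rubber_1_mid in the frame of rail between -0.015 and 0.015 m and z of rubber_1_mid in the frame of rail between 0.037 and 0.052 m and angle between rubber_1_mid's own z axis and vertical below 0.35 rad)) and (not (y of rubber_2_pad in the frame of rubber_2_mid below 0.01695 m) or (x of rubber_2_mid in the frame of rail between 0.014 and 0.115 m and y of rubber_2_mid in the frame of rail between -0.015 and 0.015 m and z of rubber_2_mid in the frame of rail between 0.037 and 0.052 m and angle between rubber_2_mid's own z axis and vertical below 0.35 rad)) and (not (y of rubber_3_pad in the frame of rubber_3_mid below 0.01695 m) or (x of rubber_3_mid in the frame of rail between 0.014 and 0.115 m and y of rubber_3_mid in the frame of rail between -0.015 and 0.015 m and z of rubber_3_mid in the frame of rail between 0.037 and 0.052 m and angle between rubber_3_mid's own z axis and vertical below 0.35 rad)) and (not (y of rubber_4_pad in the frame of rubber_4_mid below 0.01695 m) or (x of rubber_4_mid in the frame of rail between 0.014 and 0.115 m and y of rubber_4_mid in the frame of rail between -0.015 and 0.015 m and z of rubber_4_mid in the frame of rail between 0.037 and 0.052 m and angle between rubber_4_mid's own z axis and vertical below 0.35 rad)) and (not (y of rubber_5_pad in the frame of rubber_5_mid below 0.01695 m) or (x of rubber_5_mid in the frame of rail between 0.014 and 0.115 m and y of rubber_5_mid in the frame of rail between -0.015 and 0.015 m and z of rubber_5_mid in the frame of rail between 0.037 and 0.052 m and angle between rubber_5_mid's own z axis and vertical below 0.35 rad))), for 0.2 s.
At the end, for the whole second after the job is handed in: every soft rubber stands in the rail, head under the lips (middle 14 to 115 mm in from the mouth, within 15 mm of the centre line, 37 to 52 mm up, leaning under 0.35 rad), every hard rubber is in the scrap box (middle below 60 mm) and the gate is shut to within 8 mm (((y of rubber_1_pad in the frame of rubber_1_mid below 0.01695 m and x of rubber_1_mid in the frame of rail between 0.014 and 0.115 m and y of rubber_1_mid in the frame of rail between -0.015 and 0.015 m and z of rubber_1_mid in the frame of rail between 0.037 and 0.052 m and angle between rubber_1_mid's own z axis and vertical below 0.35 rad) or (not (y of rubber_1_pad in the frame of rubber_1_mid below 0.01695 m) and x of rubber_1_mid in the frame of scrap_box between -0.04 and 0.04 m and y of rubber_1_mid in the frame of scrap_box between -0.083 and 0.083 m and z of rubber_1_mid in the frame of scrap_box between 0.005 and 0.06 m)) and ((y of rubber_2_pad in the frame of rubber_2_mid below 0.01695 m and x of rubber_2_mid in the frame of rail between 0.014 and 0.115 m and y of rubber_2_mid in the frame of rail between -0.015 and 0.015 m and z of rubber_2_mid in the frame of rail between 0.037 and 0.052 m and angle between rubber_2_mid's own z axis and vertical below 0.35 rad) or (not (y of rubber_2_pad in the frame of rubber_2_mid below 0.01695 m) and x of rubber_2_mid in the frame of scrap_box between -0.04 and 0.04 m and y of rubber_2_mid in the frame of scrap_box between -0.083 and 0.083 m and z of rubber_2_mid in the frame of scrap_box between 0.005 and 0.06 m)) and ((y of rubber_3_pad in the frame of rubber_3_mid below 0.01695 m and x of rubber_3_mid in the frame of rail between 0.014 and 0.115 m and y of rubber_3_mid in the frame of rail between -0.015 and 0.015 m and z of rubber_3_mid in the frame of rail between 0.037 and 0.052 m and angle between rubber_3_mid's own z axis and vertical below 0.35 rad) or (not (y of rubber_3_pad in the frame of rubber_3_mid below 0.01695 m) and x of rubber_3_mid in the frame of scrap_box between -0.04 and 0.04 m and y of rubber_3_mid in the frame of scrap_box between -0.083 and 0.083 m and z of rubber_3_mid in the frame of scrap_box between 0.005 and 0.06 m)) and ((y of rubber_4_pad in the frame of rubber_4_mid below 0.01695 m and x of rubber_4_mid in the frame of rail between 0.014 and 0.115 m and y of rubber_4_mid in the frame of rail between -0.015 and 0.015 m and z of rubber_4_mid in the frame of rail between 0.037 and 0.052 m and angle between rubber_4_mid's own z axis and vertical below 0.35 rad) or (not (y of rubber_4_pad in the frame of rubber_4_mid below 0.01695 m) and x of rubber_4_mid in the frame of scrap_box between -0.04 and 0.04 m and y of rubber_4_mid in the frame of scrap_box between -0.083 and 0.083 m and z of rubber_4_mid in the frame of scrap_box between 0.005 and 0.06 m)) and ((y of rubber_5_pad in the frame of rubber_5_mid below 0.01695 m and x of rubber_5_mid in the frame of rail between 0.014 and 0.115 m and y of rubber_5_mid in the frame of rail between -0.015 and 0.015 m and z of rubber_5_mid in the frame of rail between 0.037 and 0.052 m and angle between rubber_5_mid's own z axis and vertical below 0.35 rad) or (not (y of rubber_5_pad in the frame of rubber_5_mid below 0.01695 m) and x of rubber_5_mid in the frame of scrap_box between -0.04 and 0.04 m and y of rubber_5_mid in the frame of scrap_box between -0.083 and 0.083 m and z of rubber_5_mid in the frame of scrap_box between 0.005 and 0.06 m)) and value of joint gate below 0.008 m); the robot touches nothing.
It fails at once if the brush, the thickness gauge or the spectacle frame is pushed aside by more than 3 cm (distance of any of brush_1, gauge_a, specs_a from where it was at the start of the episode above 0.03 m).
Of rubber_1, rubber_2, rubber_3, rubber_4, rubber_5 only 4 to 5 are there at a start; the rules pass over those that are not, and their reading is None.
At some moment in a run one of rubber_1, rubber_2, rubber_3, rubber_4, rubber_5 may be knocked a few centimetres aside while the robot is not near it.
Once in a run the grip may slacken for a moment while it holds something.
It also fails if it takes over 210 s, if anything falls off the work surface, if the arm or the gripper's body presses on something with over 40 N, if the wrist force passes 120 N, or if a joint passes its speed limit or range.

## Robot

A 6-joint arm with a two-finger parallel gripper is mounted at the origin on a cart in front of the work surface, level with it; the furniture and walls round the work are solid. World frame = base frame: x ahead of the robot, y to its left, z up, the work surface at z = 0. Lengths are in m, angles in rad, forces in N, time in s.
With the tool pointing down it reaches from about 0.3 to 0.875 m from the base axis. Payload 6.4 kg.
Tool frame: the origin (TCP) lies on the centre line of the jaws, within the pads' length; the fingertips stand 25 mm ahead of it and the grasp point (between the pads) lies 6 mm ahead of it; z points along the fingers, y is the line along which they close (so a half turn about z gives the same grasp; the last joint's range is limited). The gripper opens to 85 mm and grips with 20 to 120 N. Pads are 22 mm wide; open, the fingers measure 114 mm over their backs; the gripper's body (76 mm by 85 mm) begins 54 mm behind the grasp point. The pads swing forward as they close: fully open they stand 13 mm farther back than shut.
Start: joints at [-1.552, 0.181, 1.607, -0, 1.354, -0.206], TCP at [0.128, -0.561, 0.256] pointing down, gripper open.
Joint ranges: [-2.99, 2.99], [-0.89, 2.07], [0.3, 2.58], [-1.14, 4.28], [0, 2.63], [-3.12, 3.12]. Speed limits (rad/s): [2.57, 2.57, 3.01, 3.14, 3.14, 3.14].

## Interface

Orientations are given as a unit quaternion [w, x, y, z].
In Python, from bench import get_obs, camera, hand_in, spot_in gives the robot as it stands.
- The arm moves only by the shell command python3 -m jog 'ROWS'. ROWS is JSON, one flat list of numbers, 7 for each row, row after row: the shift along the tool's x, y, z in m, then the turn, a rotation vector about the tool's x, y, z in rad, then the closure, from 0 (fully open) to 1 (shut). A call has 1 to 20 rows; each row is the pose to reach, as a shift and turn from the pose commanded when the call began, along the tool's axes at that moment; what a row does not reach only later rows make up. A row lasts 1/8 s, in which the tool goes at most 62.5 mm and 10.7 degrees, less where a joint would pass 70% of its speed; a pose out of reach is approached as far as the arm can. A call with a gripper value outside its range is refused whole. The fingers move at their own pace and stop on an object; the grip force is fixed at half the most. Time passes only in rows, so rows that repeat a pose let the fingers close. It gives the time, the measured TCP pose, the force, the opening and the grip force at its end, in the units of the state.
- get_obs(): the state, without advancing time (a new reading comes with each control period).
- camera(name): name is "scene" or "top" or "wrist"; returns a dict with "frame" (420x560x3 uint8, red, green, blue), "mtx" (3x3 intrinsics, pixels), "extrinsics" (4x4, takes a point from camera to world coordinates). Camera axes: x right, y up, looking along -z (the intrinsics and any distortion apply to the point x, -y, -z); pixel columns grow to the right and rows downward; lengths in m; the calibration is good to about 2 mm. A picture is of the moment at which its call begins. There is no depth.
- hand_in(): hands the job in; it is judged then, once.
Trained networks look in a picture, given as the dict that the camera call returned (one of the last four; its "shot" number tells which), for a name from the list of things; names that differ only in an ending like _2 or _b are one class to them, and where a whole thing is asked for, a point or a joint stands for the part that bears it (a point fixed in the world has none). Each returns a list of dicts, best first, with "confidence" (0 to 1); they miss things now and then, are a little off and sometimes report something else, mostly with a low value. They report only what shows in the picture. A call takes as long as a camera call. They do not tell look-alikes from the thing itself.
- spot_in(picture, name): "xyz" ([x, y, z] in m, in world coordinates, good to about 4 mm: the middle of the surface that is visible of it).
The state is a dict: "time_s": time; "q": joint angles; "dq": joint speeds; "joint_efforts": joint torques, N m; "eef_pos": TCP position; "eef_rot": TCP orientation; "wrist_force": force on the tool from outside, world axes, zero at the start; "torque": the same for the moment, N m; "opening": opening from 0.0 (shut) to 1.0 (fully open); "grasp_force": force on a finger pad.
Only numpy, scipy, OpenCV 4.12 (cv2) and the standard library are available. Lean on these libraries where they do the work, as an engineer would, in place of code of your own. Each camera call takes 0.05 s, during which the arm holds its last target. There are 200 camera calls.

## Working session

There is one attempt and no reset: what is moved stays moved. The work goes in short steps, Python scripts to look and compute and a shell command to move; the robot and the scene stay as the last step left them, time stands still between calls to the robot, and variables do not carry over. Pictures are saved under pics/ and viewed, at most 14 in all, crops included, and the job is handed in when it is done.

```bash
ls; mkdir -p pics; cat > h.py <<'E'
import numpy as np, cv2
from bench import get_obs, camera, hand_in, spot_in
from scipy.spatial.transform import Rotation as R
def shot(n,f):
    c=camera(n); cv2.imwrite('pics/'+f+'.png',c['frame'][:,:,::-1]); return c
def proj(c,p):
    E=np.array(c['extrinsics']);q=E[:3,:3].T@(np.array(p)-E[:3,3]);q=np.array([q[0],-q[1],-q[2]])
    u=np.array(c['mtx'])@q; return u[:2]/u[2]
def ray(c,u,v,z):
    E=np.array(c['extrinsics']);d=np.linalg.inv(np.array(c['mtx']))@[u,v,1];d=E[:3,:3]@[d[0],-d[1],-d[2]]
    return E[:3,3]+d*(z-E[2,3])/d[2]
def rot():
    q=get_obs()['eef_rot']; return R.from_quat([q[1],q[2],q[3],q[0]])
def rel(xyz,yaw=None):
    """shift in tool axes to TCP target xyz; yaw: world angle wanted of tool y (closing) axis mod pi"""
    r=rot();p=np.array(get_obs()['eef_pos']);s=r.inv().apply(np.array(xyz)-p)
    out=[np.round(s,4).tolist()]
    if yaw is not None:
        y=r.apply([0,1,0]);a=np.arctan2(y[1],y[0]);d=(a-yaw+np.pi/2)%np.pi-np.pi/2
        out.append(round(float(d),3)) # turn about tool z (down)
    return out
E
python3 - <<'E'
from h import *
o=get_obs();print({k:np.round(v,3).tolist() for k,v in o.items()})
for n in ['top','scene']:
    c=shot(n,n+'0')
    print(n,np.round(c['mtx'],1).tolist(),np.round(c['extrinsics'],3).tolist())
    for t in ['rubber_1_mid','rubber_1_pad','rail','rail_mouth','rail_end','gate_knob','scrap_box','brush_1','gauge_a','specs_a']:
        for d in spot_in(c,t)[:7]:
            print(t,np.round(d['xyz'],3).tolist(),round(d['confidence'],2),np.round(proj(c,d['xyz'])).tolist())
E
```

```text
pics
{'time_s': 0.0, 'q': [-1.552, 0.182, 1.608, -0.0, 1.354, -0.206], 'dq': [-0.0, -0.001, -0.001, 0.0, 0.001, 0.001], 'joint_efforts': [-0.001, -44.487, -35.134, -0.0, 0.009, 0.0], 'eef_pos': [0.128, -0.56, 0.255], 'eef_rot': [-0.001, 0.994, 0.112, 0.0], 'wrist_force': [0.212, -0.305, 1.189], 'torque': [-0.036, -0.025, -0.045], 'grasp_force': 0.0, 'opening': 0.994}
top [[384.4, 0.0, 278.7], [0.0, 384.4, 214.6], [0.0, 0.0, 1.0]] [[-0.019, 0.991, -0.135, 0.398], [-1.0, -0.021, -0.008, 0.173], [-0.011, 0.134, 0.991, 0.986], [0.0, 0.0, 0.0, 1.0]]
rubber_1_mid [0.65, 0.432, 0.054] 0.63 [177.0, 167.0]
rubber_1_mid [0.379, 0.266, 0.047] 0.53 [245.0, 275.0]
rubber_1_pad [0.553, 0.36, 0.002] 0.19 [210.0, 208.0]
rail_mouth [0.555, 0.362, 0.006] 0.91 [209.0, 207.0]
rail_end [0.557, 0.362, 0.002] 0.71 [209.0, 206.0]
gate_knob [0.526, 0.378, 0.034] 0.54 [200.0, 217.0]
scrap_box [0.465, -0.131, 0.001] 0.91 [401.0, 238.0]
brush_1 [0.35, 0.478, 0.023] 0.58 [160.0, 289.0]
gauge_a [0.444, 0.52, 0.015] 0.6 [145.0, 251.0]
specs_a [0.698, 0.316, 0.006] 0.55 [226.0, 153.0]
specs_a [0.442, 0.233, 0.053] 
[... 271 characters left out ...]
0.647, 0.443, 0.046] 0.6 [167.0, 259.0]
rubber_1_pad [0.636, 0.439, 0.043] 0.66 [171.0, 261.0]
rubber_1_pad [0.342, 0.482, 0.02] 0.54 [257.0, 354.0]
rail [0.551, 0.372, 0.007] 0.81 [220.0, 270.0]
rail [0.413, 0.186, 0.041] 0.53 [314.0, 241.0]
rail_mouth [0.552, 0.371, 0.011] 0.86 [219.0, 269.0]
rail_end [0.551, 0.37, 0.011] 0.79 [220.0, 268.0]
gate_knob [0.434, 0.241, 0.043] 0.53 [293.0, 250.0]
gate_knob [0.522, 0.378, 0.032] 0.52 [226.0, 272.0]
scrap_box [0.471, -0.138, 0.016] 0.61 [361.0, 170.0]
brush_1 [0.344, 0.484, 0.021] 0.58 [255.0, 354.0]
brush_1 [0.44, 0.25, 0.043] 0.55 [288.0, 251.0]
gauge_a [0.439, 0.533, 0.014] 0.57 [204.0, 346.0]
specs_a [0.698, 0.317, 0.002] 0.59 [193.0, 229.0]
```

View pics/top0.png

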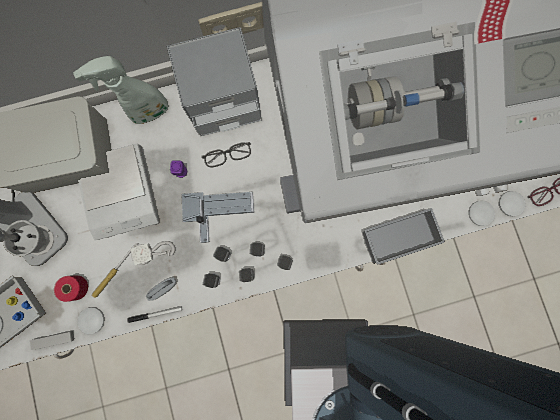

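View pics/scene0.png

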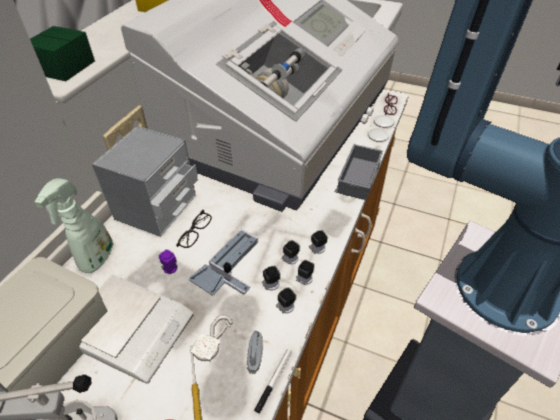

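The two views show five black rubbers, top pixels (224,252), (258,248), (285,262), (246,274) and (212,280). The purple look-alike is at (178,168). The rail spans about (183..254, 190..240) with its knob near (200,217), and the scrap box is at (401,238). The candidates are these five plus the purple one, which I leave out. Next is a close crop to check that choice.

```bash
python3 - <<'E'
from h import *
im=cv2.imread('pics/top0.png')[180:295,175:300]
cv2.imwrite('pics/crop.png',cv2.resize(im,None,fx=5.2,fy=5.2,interpolation=cv2.INTER_CUBIC))
c=camera('top')
print('rubbers',[np.round(ray(c,u,v,.052)[:2],3).tolist() for u,v in [(224,252),(258,248),(285,262),(246,274),(212,280)]])
print('box',[np.round(ray(c,u,v,.05)[:2],3).tolist() for u,v in [(362,230),(434,208),(443,242),(372,264)]])
E
```

```text
rubbers [[0.436, 0.315], [0.444, 0.233], [0.409, 0.168], [0.382, 0.262], [0.37, 0.344]]
box [[0.483, -0.021], [0.533, -0.2], [0.45, -0.216], [0.4, -0.042]]
```

View pics/crop.png

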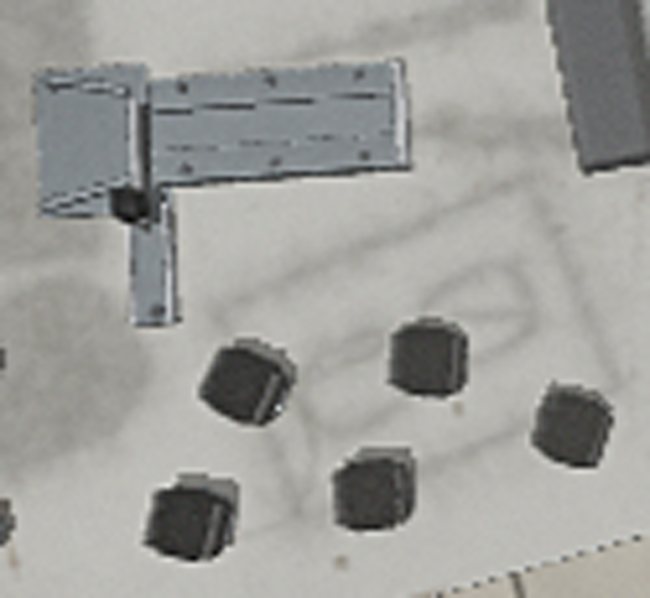

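The crop shows five rubbers near crop pixels (245,383), (430,357), (573,425), (375,490) and (190,518). The rail's apron is on the left, its knob is at (128,205), and its end stop is at (405,115). Next I work out the rail frame.

```bash
python3 - <<'E'
from h import *
c=camera('top')
g=lambda u,v,z:ray(c,175+u/5.2,180+v/5.2,z)
A=g(38,143,.005);B=g(409,115,.019)
print(A,B,np.linalg.norm((B-A)[:2]),np.arctan2(B[1]-A[1],B[0]-A[0]))
ex=(B-A)[:2]/np.linalg.norm((B-A)[:2]);print('mouth',A[:2]+.056*ex,'slot mids',g(230,125,.019),'knob',g(128,203,.061))
M=A[:2]+.056*ex;ey=np.array([-ex[1],ex[0]]);print('knobpred',M-.002*ex-.038*ey)
print(rel([.36,0,.30]),rel([.49,.37,.3],np.arctan2(ex[1],ex[0])))
E
```

```text
[0.55485087 0.43057677 0.005     ] [0.56268197 0.24449645 0.019     ] 0.18624503756501581 -1.5287366344210778
mouth [0.55720552 0.3746263 ] slot mids [0.55956945 0.33250038 0.019     ] knob [0.51661314 0.37328841 0.061     ]
knobpred [0.51915503 0.37502673]
[[0.3509, -0.4948, -0.0437]] [[0.5601, -0.8265, -0.0437], 0.183]
```

```bash
python3 -m jog '[0.35,-0.495,-0.044,0,0,0,0.0, 0.35,-0.495,-0.044,0,0,0,0, 0.35,-0.495,-0.044,0,0,0,0, 0.35,-0.495,-0.044,0,0,0,0, 0.35,-0.495,-0.044,0,0,0,0, 0.35,-0.495,-0.044,0,0,0,0, 0.35,-0.495,-0.044,0,0,0,0, 0.35,-0.495,-0.044,0,0,0,0, 0.35,-0.495,-0.044,0,0,0,0, 0.35,-0.495,-0.044,0,0,0,0, 0.35,-0.495,-0.044,0,0,0,0, 0.56,-0.827,-0.044,0,0,0.18,0, 0.56,-0.827,-0.044,0,0,0.18,0, 0.56,-0.827,-0.044,0,0,0.18,0, 0.56,-0.827,-0.044,0,0,0.18,0, 0.56,-0.827,-0.044,0,0,0.18,0, 0.56,-0.827,-0.044,0,0,0.18,0, 0.56,-0.827,-0.044,0,0,0.18,0, 0.56,-0.827,-0.044,0,0,0.18,0, 0.56,-0.827,-0.044,0,0,0.18,0]'
python3 - <<'E'
from h import *
c=shot('wrist','w1');print(np.round(c['mtx'],1).tolist(),np.round(c['extrinsics'],3).tolist(), get_obs()['eef_pos'])
for t in ['rubber_1_mid','rubber_1_pad','rail_mouth','rail_end','gate_knob']:
    for d in spot_in(c,t)[:7]:
        print(t,np.round(d['xyz'],3).tolist(),round(d['confidence'],2),np.round(proj(c,d['xyz'])).tolist())
E
```

```text
time_s: 3.7
eef_pos: [0.49, 0.369, 0.2999]
eef_rot: [0.0, 1.0, 0.022, -0.0]
wrist_force: [-0.3, -0.1, 0.9]
opening: 1.002
grasp_force: 0.0
[[327.8, 0.0, 279.0], [0.0, 327.8, 209.4], [0.0, 0.0, 1.0]] [[0.044, 0.949, 0.312, 0.571], [-0.999, 0.041, 0.015, 0.373], [0.001, -0.313, 0.95, 0.417], [0.0, 0.0, 0.0, 1.0]] [0.48996932 0.36885851 0.30019931]
rubber_1_mid [0.645, 0.437, 0.056] 0.83 [216.0, 18.0]
rubber_1_mid [0.388, 0.268, 0.048] 0.8 [356.0, 260.0]
rubber_1_pad [0.383, 0.283, 0.047] 0.57 [344.0, 262.0]
rubber_1_pad [0.64, 0.44, 0.048] 0.57 [214.0, 26.0]
rail_mouth [0.556, 0.365, 0.008] 0.85 [284.0, 114.0]
rail_end [0.555, 0.366, 0.002] 0.62 [284.0, 116.0]
gate_knob [0.526, 0.379, 0.046] 0.85 [271.0, 143.0]
```

View pics/w1.png

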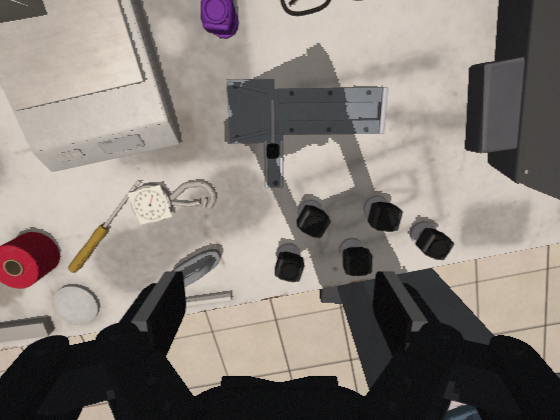

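The wrist view shows the knob at about (272,150) and the rail from apron (228,110) to end stop (387,110). The five rubbers sit near (313,220), (384,215), (435,243), (357,261) and (289,265).

```bash
python3 - <<'E'
from h import *
c=camera('wrist')
f=c['frame']
im=np.hstack([cv2.resize(f[70:195,215:400],None,fx=3,fy=3,interpolation=cv2.INTER_CUBIC)])
cv2.imwrite('pics/c2a.png',im[:,:,::-1])
im=cv2.resize(f[190:290,265:465],None,fx=4,fy=4,interpolation=cv2.INTER_CUBIC)
im=cv2.convertScaleAbs(im,alpha=2.2,beta=10)
cv2.imwrite('pics/c2b.png',im[:,:,::-1])
print(ray(c,272.5,149,.061))
E
```

```text
[0.52188399 0.37818221 0.061     ]
```

View pics/c2a.png

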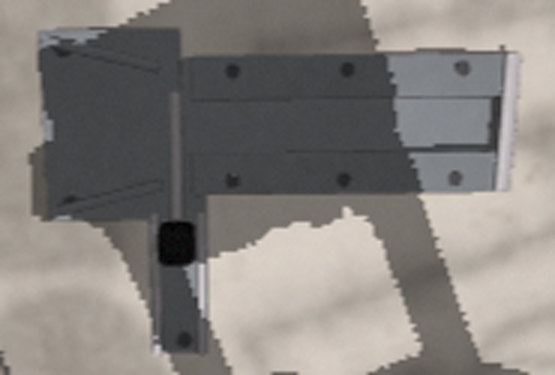

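View pics/c2b.png

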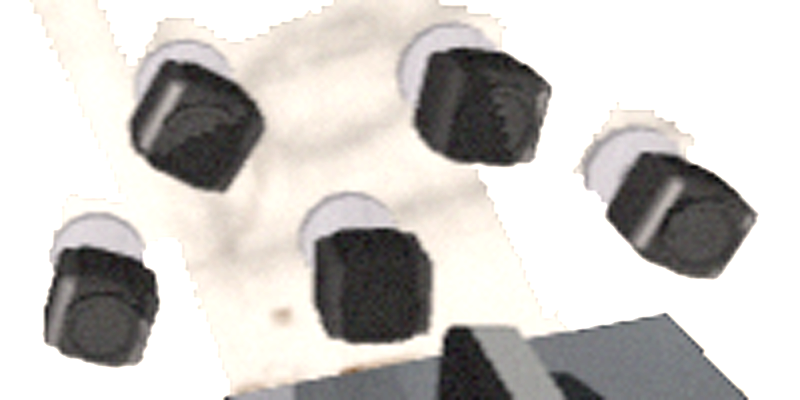

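The rail crop shows slot edges at crop v=100/153 on the left and 97/150 on the right, with the knob at (177,243). In the rubber crop the steel heads are white and offset up-left by perspective.

```bash
python3 - <<'E'
from h import *
c=camera('wrist')
g=lambda u,v,z:ray(c,215+u/3,70+v/3,z)
a=g(192,126.5,.019);b=g(493,123.5,.019);h=np.arctan2(b[1]-a[1],b[0]-a[0])
print('slot',a,b,np.linalg.norm(a-b),h,'knob',g(177,238,.061),'endstop outer',g(515,118,.019),'apron L',g(40,123,.005))
k=g(177,238,.061);print(rel([k[0],k[1],.11],h),rel([k[0],k[1],.062]))
# rubbers top centres (z=.052)
for u,v in [(205,135),(500,112),(705,228),(375,287),(100,318)]:
    print(np.round(ray(c,265+u/4,190+v/4,.052),3))
E
```

```text
slot [0.55906298 0.37299645 0.019     ] [0.56532119 0.2562501  0.019     ] 0.1169139648042 -1.5172423641580657 knob [0.52155845 0.37675455 0.061     ] endstop outer [0.56772938 0.24801231 0.019     ] apron L [0.55732634 0.43407777 0.005     ]
[[0.0319, -0.0053, 0.1907], -0.009] [[0.0319, -0.0053, 0.2387]]
[0.435 0.323 0.052]
[0.446 0.236 0.052]
[0.411 0.168 0.052]
[0.387 0.267 0.052]
[0.372 0.351 0.052]
```

```bash
python3 -m jog '[0.032,-0.006,0.1,0,0,-0.006,0, 0.032,-0.006,0.19,0,0,-0.006,0, 0.032,-0.006,0.19,0,0,-0.006,0, 0.032,-0.006,0.19,0,0,-0.006,0, 0.032,-0.006,0.21,0,0,-0.006,0, 0.032,-0.006,0.23,0,0,-0.006,0, 0.032,-0.006,0.238,0,0,-0.006,0, 0.032,-0.006,0.238,0,0,-0.006,0, 0.032,-0.006,0.238,0,0,-0.006,1, 0.032,-0.006,0.238,0,0,-0.006,1,0.032,-0.006,0.238,0,0,-0.006,1,0.032,-0.006,0.238,0,0,-0.006,1,0.032,-0.006,0.238,0,0,-0.006,1,0.032,-0.006,0.238,0,0,-0.006,1,0.032,-0.006,0.238,0,0,-0.006,1,0.032,-0.006,0.238,0,0,-0.006,1]'
```

```text
time_s: 6.1
eef_pos: [0.5217, 0.3776, 0.0627]
eef_rot: [0.0, 1.0, 0.025, 0.0]
wrist_force: [-1.3, -5.2, 5.2]
opening: 0.152
grasp_force: 59.0
```

```bash
python3 -m jog '[-0.01,0,0,0,0,0,1,-0.02,0,0,0,0,0,1,-0.03,0,0,0,0,0,1,-0.037,0,0,0,0,0,1,-0.041,0,0,0,0,0,1,-0.041,0,0,0,0,0,1,-0.041,0,0,0,0,0,1,-0.041,0,0,0,0,0,1,-0.041,0,0,0,0,0,1]'
```

```text
time_s: 7.22
eef_pos: [0.482, 0.3755, 0.0627]
eef_rot: [-0.0, 1.0, 0.025, 0.002]
wrist_force: [7.6, -5.3, -0.4]
opening: 0.147
grasp_force: 59.4
```

```bash
python3 -m jog '[-0.003,0,0,0,0,0,1,-0.003,0,0,0,0,0,1,-0.003,0,0,0,0,0,1,-0.001,0,0,0,0,0,1,-0.001,0,0,0,0,0,0,-0.001,0,0,0,0,0,0,-0.001,0,0,0,0,0,0,-0.001,0,0,0,0,0,0,-0.001,0,-0.05,0,0,0,0,-0.001,0,-0.1,0,0,0,0,-0.04,-0.05,-0.16,0,0,0,0,-0.1,0.1,-0.16,0,0,0,0,-0.1,0.1,-0.16,0,0,0,0,-0.1,0.1,-0.16,0,0,0,0,-0.1,0.1,-0.16,0,0,0,0,-0.1,0.1,-0.16,0,0,0,0]'
python3 - <<'E'
from h import *
c=shot('wrist','w3');o=get_obs();print(o['time_s'],o['eef_pos'])
f=c['frame'];cv2.imwrite('pics/w3e.png',cv2.convertScaleAbs(f[:330,60:560],alpha=1.8,beta=10)[:,:,::-1])
for t in ['rubber_1_mid','rail_mouth','gate_knob']:
    for d in spot_in(c,t)[:7]:
        print(t,np.round(d['xyz'],3).tolist(),round(d['confidence'],2),np.round(proj(c,d['xyz'])).tolist())
E
```

```text
time_s: 9.22
eef_pos: [0.3862, 0.2713, 0.2226]
eef_rot: [-0.0, 1.0, 0.025, 0.0]
wrist_force: [0.8, -0.5, 0.8]
opening: 0.999
grasp_force: 0.0
9.275 [0.38618473 0.27149467 0.22244258]
rail_mouth [0.533, 0.372, 0.018] 0.79 [171.0, 16.0]
rail_mouth [0.432, 0.321, 0.051] 0.18 [225.0, 141.0]
gate_knob [0.494, 0.374, 0.029] 0.6 [168.0, 63.0]
```

View pics/w3e.png

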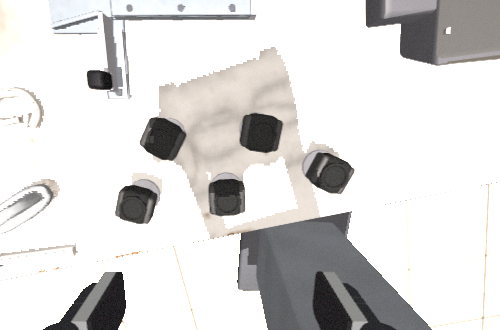

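The gate is open, with the knob at (98,80) in the crop. The five rubbers are at (162,138), (261,132), (329,173), (227,197) and (136,204). I'll build a contrast montage to find the pad sides.

```bash
python3 - <<'E'
from h import *
f=cv2.imread('pics/w3.png')
f=(255*(f/255.)**.45).astype(np.uint8)
P=[(222,138),(321,132),(389,173),(287,197),(196,204)]
t=[cv2.resize(f[v-26:v+26,u-26:u+26],(264,264),interpolation=cv2.INTER_CUBIC) for u,v in P]+[np.zeros((264,264,3),np.uint8)]
cv2.imwrite('pics/mont.png',np.vstack([np.hstack(t[:3]),np.hstack(t[3:])]))
E
```

```text
(no output)
```

View pics/mont.png

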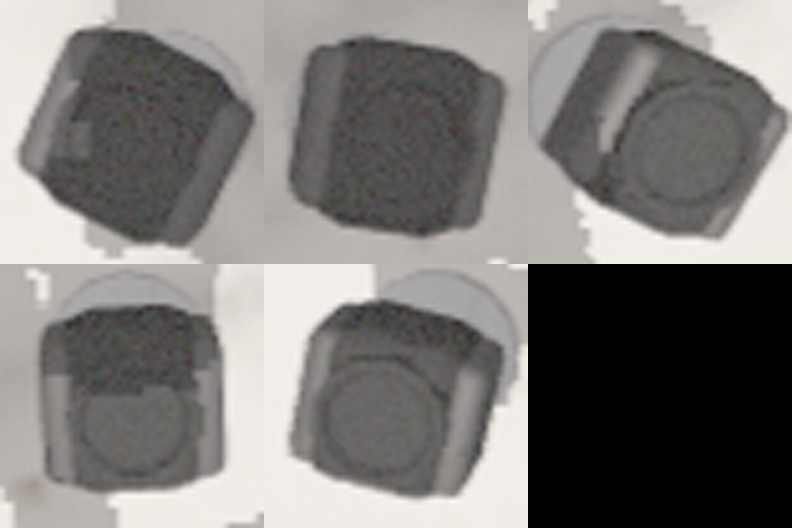

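The montage shows the pad strips clearly on all five (tiles A to E). The closing axis needs about +24°, +9°, +25°, -2° and +14° about tool z from here.

```bash
python3 - <<'E'
from h import *
c=camera('wrist')
P=dict(A=(223.6,139.6),B=(322.8,133.6),C=(393.9,175.6),D=(287,200.7),E=(192.8,207.7))
for k,(u,v) in P.items():
    p=ray(c,u,v,.053);print(k,np.round(p,4),rel([p[0],p[1],.057]))
E
```

```text
A [0.4331 0.3215 0.053 ] [[0.0499, -0.0477, 0.165]]
B [0.4425 0.237  0.053 ] [[0.0549, 0.0372, 0.165]]
C [0.4094 0.1706 0.053 ] [[0.0185, 0.1019, 0.165]]
D [0.3813 0.264  0.053 ] [[-0.0048, 0.0071, 0.165]]
E [0.3702 0.3498 0.053 ] [[-0.0115, -0.0792, 0.165]]
```

```bash
python3 -m jog '[0.05,-0.048,0.05,0,0,0.18,0.3,0.05,-0.048,0.08,0,0,0.36,0.3,0.05,-0.048,0.1,0,0,0.41,0.3,0.05,-0.048,0.11,0,0,0.41,0.3,0.05,-0.048,0.14,0,0,0.41,0.3,0.05,-0.048,0.165,0,0,0.41,0.3,0.05,-0.048,0.165,0,0,0.41,0.3,0.05,-0.048,0.165,0,0,0.41,1,0.05,-0.048,0.165,0,0,0.41,1,0.05,-0.048,0.165,0,0,0.41,1,0.05,-0.048,0.165,0,0,0.41,1,0.05,-0.048,0.165,0,0,0.41,1,0.05,-0.048,0.165,0,0,0.41,1]'; python3 -m jog '[0,0,-0.01,0,0,0,1,0,0,-0.03,0,0,0,1,0,0,-0.07,0,0,0,1,0,0,-0.07,0,0,0,1]'
```

```text
time_s: 11.1
eef_pos: [0.4345, 0.3223, 0.0598]
eef_rot: [-0.001, 0.984, -0.178, 0.001]
wrist_force: [-1.5, -0.3, 7.4]
opening: 0.333
grasp_force: 59.3
time_s: 11.6
eef_pos: [0.4359, 0.3226, 0.1317]
eef_rot: [-0.002, 0.984, -0.179, 0.003]
wrist_force: [0.3, -0.4, -0.6]
opening: 0.331
grasp_force: 59.7
```

```bash
cat >> h.py <<'E'
RH=-1.522;EX=np.array([np.cos(RH),np.sin(RH)]);EY=np.array([-EX[1],EX[0]]);M=np.array([.558,.377])
def rp(x,y=0): return M+x*EX+y*EY
E
python3 - <<'E'
from h import *
p=rp(-.03);print(np.round(get_obs()['q'],2),rel([*p,.12],RH+np.pi/2),rel([*p,.0675]), rp(.104))
E
```

```text
[ 0.42  0.25  1.8  -0.    1.09  2.35] [[0.0832, -0.1213, 0.0129], 1.163] [[0.0829, -0.121, 0.0654]] [0.5630728  0.27312379]
```

```bash
python3 -m jog '[0.02,-0.03,0.0,0,0,-0.18,1,0.04,-0.06,0,0,0,-0.36,1,0.06,-0.09,0.01,0,0,-0.54,1,0.083,-0.121,0.01,0,0,-0.72,1,0.083,-0.121,0.01,0,0,-0.9,1,0.083,-0.121,0.01,0,0,-1.08,1,0.083,-0.121,0.01,0,0,-1.26,1,0.083,-0.121,0.01,0,0,-1.44,1,0.083,-0.121,0.01,0,0,-1.62,1,0.083,-0.121,0.01,0,0,-1.8,1,0.083,-0.121,0.013,0,0,-1.978,1,0.083,-0.121,0.013,0,0,-1.978,1,0.083,-0.121,0.013,0,0,-1.978,1]'
python3 - <<'E'
from h import *
c=shot('wrist','w4');o=get_obs();print(o['time_s'],o['opening'],np.round(o['q'],2))
p=rp(-.03);print(rel([*p,.12],RH+np.pi/2),rel([*p,.0675]),rel([*rp(.104),.0675]))
f=(255*(c['frame']/255.)**.6).astype(np.uint8);cv2.imwrite('pics/w4e.png',f[:,:,::-1])
print(proj(c,[*rp(0),.005]),proj(c,[*rp(.124),.019]))
E
```

```text
time_s: 13.22
eef_pos: [0.5533, 0.4053, 0.1141]
eef_rot: [-0.0, 0.691, 0.723, -0.0]
wrist_force: [-0.2, 0.5, -0.3]
opening: 0.328
grasp_force: 62.7
13.275 0.32998846730766085 [ 0.46  0.56  1.4  -0.    1.18  0.41]
[[0.0014, 0.0032, -0.0058], -0.004] [[0.0014, 0.0032, 0.0467]] [[-0.1326, 0.0037, 0.0467]]
[282.85948094 252.59893097] [283.12741437 394.60212052]
```

View pics/w4e.png

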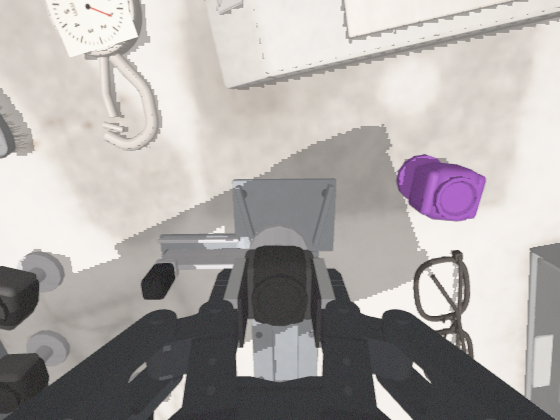

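The wrist view shows the soft rubber held upright over the rail. The apron's outer edge runs from (233,180) to (335,180), and the knob is at (158,281) in the open position.

```bash
python3 - <<'E'
from h import *
c=camera('wrist')
for s in (1,-1): print(proj(c,[*rp(-.056,.037*s),.005]))
m=ray(c,284,180,.005)[:2]-M;print(m@EX,m@EY)
k=ray(c,158,276,.061)[:2]-M;print('knob',k@EX,k@EY)
E
```

```text
[335.10652639 180.30734426]
[230.2422761 180.6872699]
-0.05635542199868314 0.000938804254515407
knob -0.012202440046953212 -0.07361086534911028
```

```bash
python3 -m jog '[0.002,0.004,0,0,0,-0.004,1,0.002,0.004,0.02,0,0,-0.004,1,0.002,0.004,0.035,0,0,-0.004,1,0.002,0.004,0.043,0,0,-0.004,1,0.002,0.004,0.0475,0,0,-0.004,1,0.002,0.004,0.0475,0,0,-0.004,1]'; python3 -m jog '[-0.01,0,0,0,0,0,1,-0.02,0,0,0,0,0,1,-0.03,0,0,0,0,0,1,-0.04,0,0,0,0,0,1,-0.05,0,0,0,0,0,1,-0.06,0,0,0,0,0,1,-0.06,0,0,0,0,0,1]'
```

```text
time_s: 14.08
eef_pos: [0.5572, 0.4076, 0.0664]
eef_rot: [-0.0, 0.689, 0.725, -0.0]
wrist_force: [0.2, -0.4, -1.1]
opening: 0.33
grasp_force: 62.7
time_s: 14.95
eef_pos: [0.5606, 0.3469, 0.0668]
eef_rot: [-0.0, 0.689, 0.725, -0.0]
wrist_force: [-0.4, 0.5, -0.8]
opening: 0.33
grasp_force: 62.7
```

```bash
python3 -m jog '[-0.012,0,0,0,0,0,1,-0.025,0,0,0,0,0,1,-0.037,0,0,0,0,0,1,-0.05,0,0,0,0,0,1,-0.062,0,0,0,0,0,1,-0.072,0,0,0,0,0,1,-0.072,0,0,0,0,0,1,-0.072,0,0,0,0,0,1]'
```

```text
time_s: 15.95
eef_pos: [0.5643, 0.276, 0.0669]
eef_rot: [-0.0, 0.689, 0.725, 0.0]
wrist_force: [-0.1, -0.8, -1.0]
opening: 0.327
grasp_force: 62.7
```

```bash
python3 -m jog '[0,0,0,0,0,0,0.2,0,0,0,0,0,0,0.2,0,0,0,0,0,0,0.2,0,0,-0.03,0,0,0,0.2,0,0,-0.08,0,0,0,0.2,0,0,-0.14,0,0,0.18,0.2,0,0,-0.155,0,0,0.36,0.2,0,0,-0.155,0,0,0.54,0.2]'
python3 - <<'E'
from h import *
print(rel([.386,.271,.222],RH))
c=camera('top')
f=c['frame'].max(2);n,l,s,ce=cv2.connectedComponentsWithStats((f[160:300,150:320]<75).astype(np.uint8))
for i in range(1,n):
    if s[i,4]>60: print(s[i].tolist(),(ce[i]+[150,160]).round(1),np.round(ray(c,*(ce[i]+[150,160]),.045)[:2],3))
E
```

```text
time_s: 16.95
eef_pos: [0.5654, 0.2763, 0.2248]
eef_rot: [0.001, 0.858, 0.513, 0.002]
wrist_force: [-0.1, 0.5, 0.3]
opening: 0.799
grasp_force: 0.0
[[-0.0897, -0.1555, 0.0019], 1.028]
[11, 0, 83, 107, 2438] [197.  194.7] [0.58  0.384]
[85, 33, 14, 15, 179] [241.6 199.9] [0.564 0.273]
[131, 96, 12, 14, 88] [287.4 263.1] [0.406 0.162]
```

```bash
python3 -m jog '[-0.03,-0.05,0,0,0,0.18,0.2,-0.06,-0.1,0,0,0,0.36,0.2,-0.09,-0.155,0,0,0,0.54,0.2,-0.09,-0.155,0,0,0,0.72,0.2,-0.09,-0.155,0,0,0,0.9,0.2,-0.09,-0.155,0.002,0,0,1.03,0.2,-0.09,-0.155,0.002,0,0,1.03,0.2,-0.09,-0.155,0.002,0,0,1.03,0.2]'
cat >> h.py <<'E'
def rub(c):
    """rubber top centres seen by wrist: fit min-area box to black blobs"""
    f=c['frame'].max(2)[:330];m=(f<62).astype(np.uint8);m=cv2.morphologyEx(m,cv2.MORPH_OPEN,np.ones((3,3)))
    n,l,s,ce=cv2.connectedComponentsWithStats(m)
    for i in range(1,n):
        if 250<s[i,4]<4000:
            b=cv2.minAreaRect(np.argwhere(l==i)[:,::-1].astype(np.int32))
            print(s[i].tolist(),ce[i].round(1),np.round(ray(c,*ce[i],.046)[:2],3),'box',np.round(b[1]),round(b[2]))
E
python3 - <<'E'
from h import *
c=shot('wrist','w5');print(get_obs()['eef_pos']);rub(c)
for n,p in dict(B=(.4425,.237),C=(.4094,.1706),D=(.3813,.264),E=(.3702,.3498)).items(): print(n,proj(c,[*p,.046]),rel([*p,.057],RH))
E
```

```text
time_s: 18.0
eef_pos: [0.385, 0.269, 0.2197]
eef_rot: [0.0, 1.0, 0.028, -0.0]
wrist_force: [0.6, 0.5, 1.0]
opening: 0.799
grasp_force: 0.0
[0.38508784 0.26898848 0.21973004]
[425, 0, 74, 63, 2351] [469.7  29.1] [0.529 0.126] box [76. 55.] 7
[143, 67, 27, 20, 463] [155.8  76.7] [0.479 0.376] box [19. 26.] 90
[298, 112, 43, 40, 1399] [318.4 131.3] [0.443 0.238] box [40. 38.] 9
[364, 152, 47, 41, 1260] [387.6 172.4] [0.411 0.173] box [42. 35.] 27
[173, 184, 41, 39, 1128] [192.3 202.4] [0.373 0.349] box [38. 36.] 15
[251, 196, 36, 37, 1106] [267.7 213.9] [0.365 0.279] box [36. 35.] 90
[9, 255, 45, 15, 408] [ 30.6 262.3] [0.302 0.509] box [10. 45.] 83
[127, 265, 80, 65, 2377] [177.3 306.5] [0.259 0.367] box [64. 79.] 90
B [319.66235673 132.21810032] [[0.0556, 0.0351, 0.1627], 0.007]
C [389.57001259 174.00597846] [[0.0188, 0.0996, 0.1627], 0.007]
D [284.20645143 198.30208994] [[-0.004, 0.0048, 0.1627], 0.007]
E [191.25569321 204.76517029] [[-0.0103, -0.0815, 0.1627], 0.007]
```

D has been knocked to about (0.365,0.279). B, C and E are where they were. Squeezing B next.

```bash
python3 -m jog '[0.03,0.02,0.03,0,0,0.157,0.3,0.056,0.035,0.08,0,0,0.157,0.3,0.056,0.035,0.11,0,0,0.157,0.3,0.056,0.035,0.14,0,0,0.157,0.3,0.056,0.035,0.163,0,0,0.157,0.3,0.056,0.035,0.163,0,0,0.157,0.3,0.056,0.035,0.163,0,0,0.157,1,0.056,0.035,0.163,0,0,0.157,1,0.056,0.035,0.163,0,0,0.157,1,0.056,0.035,0.163,0,0,0.157,1,0.056,0.035,0.163,0,0,0.157,1,0.056,0.035,0.163,0,0,0.157,1]'; python3 -m jog '[0,0,-0.01,0,0,0,1,0,0,-0.03,0,0,0,1,0,0,-0.07,0,0,0,1,0,0,-0.07,0,0,0,1]'; python3 -c "
from h import *
print(rel([*rp(-.03),.12],RH+np.pi/2),get_obs()['q'][5], rel([.45,-.1,.2],1.3))"
```

```text
time_s: 19.55
eef_pos: [0.4442, 0.2373, 0.0584]
eef_rot: [-0.0, 0.999, -0.052, 0.002]
wrist_force: [-0.9, -0.9, 7.8]
opening: 0.305
grasp_force: 60.0
time_s: 20.05
eef_pos: [0.4452, 0.2378, 0.1304]
eef_rot: [-0.001, 0.999, -0.052, 0.003]
wrist_force: [0.0, 0.3, -1.6]
opening: 0.303
grasp_force: 59.1
[[0.0931, -0.1798, 0.0115], 1.418] 1.9295622478507715 [[0.0403, 0.3352, -0.0702], 0.167]
```

```bash
python3 -m jog '[0.0,-0.02,-0.01,0,0,-0.18,1,0.02,-0.06,-0.01,0,0,-0.36,1,0.05,-0.1,-0.01,0,0,-0.54,1,0.08,-0.14,0,0,0,-0.72,1,0.093,-0.18,0,0,0,-0.9,1,0.093,-0.18,0,0,0,-1.08,1,0.093,-0.18,0,0,0,-1.26,1,0.093,-0.18,0,0,0,-1.44,1,0.093,-0.18,0.01,0,0,-1.62,1,0.093,-0.18,0.012,0,0,-1.724,1,0.093,-0.18,0.012,0,0,-1.724,1,0.093,-0.18,0.012,0,0,-1.724,1]'
python3 - <<'E'
from h import *
c=shot('wrist','w6');o=get_obs();print(o['opening'],o['grasp_force'])
p=rp(-.03);print(rel([*p,.12],RH+np.pi/2),rel([*p,.0655]),rel([*rp(.066),.0655]))
cv2.imwrite('pics/w6e.png',(255*(c['frame'][150:,100:460]/255.)**.5).astype(np.uint8)[:,:,::-1])
E
```

```text
time_s: 21.55
eef_pos: [0.5539, 0.4062, 0.1144]
eef_rot: [-0.0, 0.69, 0.724, -0.0]
wrist_force: [0.5, -0.1, -0.9]
opening: 0.303
grasp_force: 59.2
0.3061398735099055 59.18630629777908
[[0.0005, 0.0026, -0.0054], -0.001] [[0.0005, 0.0026, 0.0491]] [[-0.0955, 0.0027, 0.0491]]
```

View pics/w6e.png

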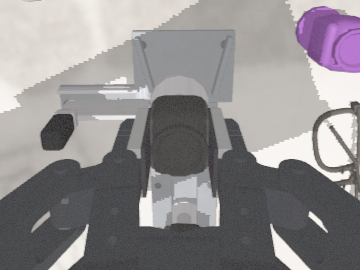

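The second soft rubber is held upright over the apron, so I insert it.

```bash
python3 -m jog '[0.001,0.003,0.02,0,0,0,1,0.001,0.003,0.035,0,0,0,1,0.001,0.003,0.044,0,0,0,1,0.001,0.003,0.049,0,0,0,1,0.001,0.003,0.049,0,0,0,1,-0.01,0.003,0.049,0,0,0,1,-0.02,0.003,0.049,0,0,0,1,-0.03,0.003,0.049,0,0,0,1,-0.04,0.003,0.049,0,0,0,1,-0.05,0.003,0.049,0,0,0,1,-0.06,0.003,0.049,0,0,0,1,-0.06,0.003,0.049,0,0,0,1]'; python3 -m jog '[-0.01,0,0,0,0,0,1,-0.02,0,0,0,0,0,1,-0.03,0,0,0,0,0,1,-0.036,0,0,0,0,0,1,-0.036,0,0,0,0,0,1,-0.036,0,0,0,0,0,1]'
```

```text
time_s: 23.1
eef_pos: [0.5601, 0.3457, 0.0658]
eef_rot: [-0.0, 0.69, 0.724, -0.0]
wrist_force: [0.6, 1.7, -1.0]
opening: 0.303
grasp_force: 59.2
time_s: 23.85
eef_pos: [0.5618, 0.3108, 0.0659]
eef_rot: [-0.0, 0.69, 0.724, 0.0]
wrist_force: [-0.8, -0.9, -0.8]
opening: 0.304
grasp_force: 59.2
```

```bash
python3 -m jog '[0,0,0,0,0,0,0.2,0,0,0,0,0,0,0.2,0,0,0,0,0,0,0.2,0,0,-0.03,0,0,0,0.2,0,0,-0.08,0,0,0,0.2,0,0,-0.14,0,0,0.18,0.2,0,0,-0.155,0,0,0.36,0.2,0,0.05,-0.155,0,0,0.54,0.2,0.035,0.1,-0.155,0,0,0.72,0.2,0.035,0.176,-0.155,0,0,0.9,0.2,0.035,0.176,-0.155,0,0,1.08,0.2,0.035,0.176,-0.155,0,0,1.26,0.2,0.035,0.176,-0.155,0,0,1.44,0.2,0.035,0.176,-0.155,0,0,1.57,0.2,0.035,0.176,-0.155,0,0,1.57,0.2,0.035,0.176,-0.155,0,0,1.57,0.2]'
python3 - <<'E'
from h import *
c=shot('wrist','w7');print(get_obs()['eef_pos']);rub(c)
for n,p in dict(C=(.4094,.1706),D=(.365,.279),E=(.3702,.3498)).items(): print(n,proj(c,[*p,.046]),rel([*p,.057],RH))
E
```

```text
time_s: 25.85
eef_pos: [0.7358, 0.3542, 0.2207]
eef_rot: [0.0, 1.0, 0.026, -0.0]
wrist_force: [0.2, 0.1, -0.3]
opening: 0.8
grasp_force: 0.0
[0.73581535 0.35421582 0.22074554]
[127, 265, 108, 65, 2480] [178.9 306.3] [0.61  0.452] box [ 56. 104.] 60
[256, 265, 176, 65, 2814] [369.6 307. ] [0.619 0.254] box [176.  62.] 11
C [412.9734019  454.62308518] [[-0.3355, 0.1664, 0.1638], 0.003]
D [322.6144652  476.31890686] [[-0.3742, 0.0559, 0.1638], 0.003]
E [267.43723153 471.45535934] [[-0.3653, -0.0146, 0.1638], 0.003]
```

```bash
python3 -m jog '[-0.06,0.01,0,0,0,0,0.2,-0.12,0.02,0,0,0,0,0.2,-0.18,0.04,0,0,0,0,0.2,-0.24,0.055,0,0,0,0,0.2,-0.3,0.065,0,0,0,0,0.2,-0.345,0.065,0,0,0,0,0.2,-0.345,0.065,0,0,0,0,0.2,-0.345,0.065,0,0,0,0,0.2]'
python3 - <<'E'
from h import *
c=shot('wrist','w7b');print(get_obs()['eef_pos']);rub(c)
for n,p in dict(C=(.4094,.1706),D=(.365,.279),E=(.3702,.3498)).items(): print(n,proj(c,[*p,.046]),rel([*p,.057],RH))
c=camera('top');f=c['frame'].max(2);n,l,s,ce=cv2.connectedComponentsWithStats((f[185:225,175:270]<75).astype(np.uint8))
for i in range(1,n):
    if s[i,4]>30: print(s[i].tolist(),np.round(ray(c,*(ce[i]+[175,185]),.055)[:2],3))
E
```

```text
time_s: 26.9
eef_pos: [0.3955, 0.2724, 0.2216]
eef_rot: [-0.0, 1.0, 0.025, 0.001]
wrist_force: [0.0, 0.1, 0.2]
opening: 0.801
grasp_force: 0.0
[0.39584353 0.27232009 0.22147879]
[227, 0, 36, 12, 336] [245.1   6.1] [0.546 0.307] box [11. 35.] 90
[271, 0, 36, 12, 329] [287.9   5.7] [0.548 0.273] box [11. 35.] 90
[425, 0, 73, 78, 2469] [464.6  40.3] [0.531 0.13 ] box [93. 55.] 23
[149, 83, 26, 18, 422] [161.3  91.7] [0.479 0.376] box [17. 25.] 90
[366, 163, 46, 40, 1238] [388.9 182.8] [0.411 0.173] box [41. 35.] 27
[178, 195, 40, 38, 1106] [197.  213.1] [0.373 0.349] box [37. 36.] 14
[255, 206, 35, 37, 1079] [271.1 223.9] [0.366 0.279] box [36. 34.] 90
[17, 265, 43, 14, 403] [ 38.  271.5] [0.303 0.509] box [10. 43.] 82
[127, 265, 80, 65, 2381] [177.3 306.5] [0.269 0.372] box [64. 79.] 90
C [390.82957847 184.8401868 ] [[0.0081, 0.1023, 0.1644], 0.001]
D [270.60365482 224.50832858] [[-0.0308, -0.0081, 0.1644], 0.001]
E [196.00592943 215.79331828] [[-0.022, -0.0786, 0.1645], 0.001]
[42, 9, 32, 15, 304] [0.561 0.289]
```

```bash
python3 -m jog '[0.005,0.05,0.02,0,0,0.18,0.3,0.008,0.101,0.06,0,0,0.36,0.3,0.008,0.101,0.1,0,0,0.46,0.3,0.008,0.101,0.11,0,0,0.46,0.3,0.008,0.101,0.14,0,0,0.46,0.3,0.008,0.101,0.164,0,0,0.46,0.3,0.008,0.101,0.164,0,0,0.46,0.3,0.008,0.101,0.164,0,0,0.46,1,0.008,0.101,0.164,0,0,0.46,1,0.008,0.101,0.164,0,0,0.46,1,0.008,0.101,0.164,0,0,0.46,1,0.008,0.101,0.164,0,0,0.46,1,0.008,0.101,0.164,0,0,0.46,1]'; python3 -m jog '[0,0,-0.01,0,0,0,1,0,0,-0.03,0,0,0,1,0,0,-0.07,0,0,0,1,0,0,-0.07,0,0,0,1]'; python3 -c "
from h import *
print(rel([*rp(-.03),.12],RH+np.pi/2),get_obs()['q'][5], rel([.45,-.1,.2],1.3))"
```

```text
time_s: 28.62
eef_pos: [0.4088, 0.1718, 0.0584]
eef_rot: [-0.0, 0.979, -0.203, 0.001]
wrist_force: [-1.3, -1.0, 5.0]
opening: 0.302
grasp_force: 59.6
time_s: 29.12
eef_pos: [0.4102, 0.1721, 0.1306]
eef_rot: [-0.001, 0.979, -0.203, 0.004]
wrist_force: [0.4, -0.4, -2.0]
opening: 0.304
grasp_force: 59.2
[[0.0405, -0.2736, 0.0119], 1.112] 2.109713240453919 [[0.1453, 0.2335, -0.0694], -0.139]
```

```bash
python3 -m jog '[0.01,-0.03,-0.02,0,0,-0.18,1,0.02,-0.08,-0.02,0,0,-0.36,1,0.03,-0.13,-0.02,0,0,-0.54,1,0.04,-0.18,-0.02,0,0,-0.72,1,0.0405,-0.23,-0.01,0,0,-0.9,1,0.0405,-0.273,0,0,0,-1.08,1,0.0405,-0.273,0,0,0,-1.26,1,0.0405,-0.273,0,0,0,-1.44,1,0.0405,-0.273,0,0,0,-1.62,1,0.0405,-0.273,0.01,0,0,-1.8,1,0.0405,-0.273,0.012,0,0,-1.98,1,0.0405,-0.273,0.012,0,0,-2.03,1,0.0405,-0.273,0.012,0,0,-2.03,1,0.0405,-0.273,0.012,0,0,-2.03,1]'
python3 - <<'E'
from h import *
p=rp(-.03);print(rel([*p,.0645],RH+np.pi/2))
E
```

```text
time_s: 30.88
eef_pos: [0.5533, 0.4057, 0.1144]
eef_rot: [-0.0, 0.69, 0.724, -0.0]
wrist_force: [-1.3, 0.6, -0.3]
opening: 0.306
grasp_force: 59.3
[[0.0011, 0.0033, 0.0499], -0.001]
```

```bash
python3 -m jog '[0.001,0.003,0.02,0,0,0,1,0.001,0.003,0.035,0,0,0,1,0.001,0.003,0.045,0,0,0,1,0.001,0.003,0.05,0,0,0,1,0.001,0.003,0.05,0,0,0,1,0.001,0.003,0.05,0,0,0,0.2,0.001,0.003,0.05,0,0,0,0.2,0.001,0.003,0.05,0,0,0,0.2,0.001,0.003,0.02,0,0,0,0.2,0.001,0.003,-0.03,0,0,0,0.2,0.001,0.003,-0.09,0,0,0,0.2,0.001,0.003,-0.105,0,0,0.18,0.2]'; python3 -m jog '[-0.03,-0.04,0,0,0,0.18,0.2,-0.06,-0.08,0,0,0,0.36,0.2,-0.09,-0.12,0,0,0,0.54,0.2,-0.16,-0.147,0,0,0,0.72,0.2,-0.16,-0.147,0,0,0,0.9,0.2,-0.16,-0.147,0,0,0,1.08,0.2,-0.16,-0.147,0,0,0,1.26,0.2,-0.16,-0.147,0,0,0,1.39,0.2,-0.16,-0.147,0,0,0,1.39,0.2,-0.16,-0.147,0,0,0,1.39,0.2]'
python3 - <<'E'
from h import *
c=shot('wrist','w8');print(get_obs()['eef_pos']);rub(c)
for n,p in dict(D=(.365,.2785),E=(.3702,.3495)).items(): print(n,proj(c,[*p,.046]),rel([*p,.057],RH))
f=(255*(c['frame'][0:300,0:480]/255.)**.5).astype(np.uint8);cv2.imwrite('pics/w8e.png',cv2.resize(f,None,fx=1.6,fy=1.6,interpolation=cv2.INTER_CUBIC)[:,:,::-1])
E
```

```text
time_s: 32.38
eef_pos: [0.5588, 0.4082, 0.2263]
eef_rot: [0.001, 0.753, 0.658, 0.005]
wrist_force: [0.4, -0.4, 0.0]
opening: 0.8
grasp_force: 0.0
time_s: 33.62
eef_pos: [0.3899, 0.2676, 0.2199]
eef_rot: [-0.0, 1.0, 0.026, 0.0]
wrist_force: [0.7, -0.4, 0.1]
opening: 0.8
grasp_force: 0.0
[0.38987857 0.26758389 0.21989394]
[422, 0, 73, 69, 2398] [463.9  33.8] [0.529 0.128] box [83. 55.] 14
[141, 74, 27, 19, 448] [154.2  83.5] [0.479 0.376] box [18. 26.] 90
[171, 189, 42, 39, 1139] [191.1 207.5] [0.373 0.349] box [37. 37.] 15
[250, 201, 35, 37, 1093] [266.2 218.5] [0.365 0.278] box [36. 34.] 90
[10, 260, 44, 14, 418] [ 31.6 266.9] [0.302 0.508] box [10. 44.] 82
[127, 265, 80, 65, 2383] [177.3 306.5] [0.264 0.366] box [64. 79.] 90
D [266.10936703 218.97815593] [[-0.0243, -0.0122, 0.1629], 0.003]
E [190.39593906 210.00919621] [[-0.0154, -0.0828, 0.1629], 0.003]
```

View pics/w8e.png

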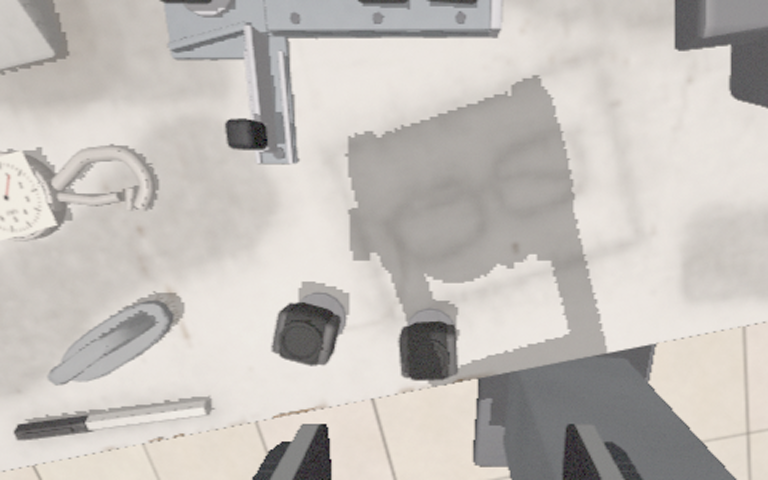

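Only D (427,350) and E (303,338) remain on the worktop. C is parked on the apron with its cushion at the top edge. Squeezing D.

```bash
python3 -m jog '[-0.024,-0.0115,0.05,0,0,-0.02,0.3,-0.024,-0.0115,0.1,0,0,-0.02,0.3,-0.024,-0.0115,0.12,0,0,-0.02,0.3,-0.024,-0.0115,0.14,0,0,-0.02,0.3,-0.024,-0.0115,0.163,0,0,-0.02,0.3,-0.024,-0.0115,0.163,0,0,-0.02,0.3,-0.024,-0.0115,0.163,0,0,-0.02,1,-0.024,-0.0115,0.163,0,0,-0.02,1,-0.024,-0.0115,0.163,0,0,-0.02,1,-0.024,-0.0115,0.163,0,0,-0.02,1,-0.024,-0.0115,0.163,0,0,-0.02,1,-0.024,-0.0115,0.163,0,0,-0.02,1]'; python3 -m jog '[0,0,-0.01,0,0,0,1,0,0,-0.03,0,0,0,1,0,0,-0.07,0,0,0,1,0,0,-0.07,0,0,0,1]'; python3 -c "
from h import *
print(rel([*rp(-.03),.12],RH+np.pi/2),get_obs()['q'], rel([.43,-.04,.15],1.3),rel([.467,-.12,.09],1.3))"
```

```text
time_s: 35.17
eef_pos: [0.3664, 0.2782, 0.0588]
eef_rot: [-0.0, 0.999, 0.035, 0.001]
wrist_force: [-2.4, -2.7, 9.9]
opening: 0.336
grasp_force: 59.8
time_s: 35.67
eef_pos: [0.3679, 0.279, 0.1306]
eef_rot: [-0.001, 0.999, 0.035, 0.004]
wrist_force: [-0.3, 1.1, -0.8]
opening: 0.33
grasp_force: 60.0
[[0.1971, -0.1144, 0.0123], -1.549] [3.90826156e-01 8.37311245e-02 1.99660977e+00 1.27756774e-04
 1.05335625e+00 1.89144123e+00] [[0.0398, 0.3225, -0.02], 0.341] [[0.0706, 0.4051, 0.04], 0.341]
```

```bash
python3 - <<'E'
from h import *
c=shot('wrist','w9');p=np.array(get_obs()['eef_pos']);r=rot()
T=[]
for n in ['w4','w6','w9']:
    f=cv2.imread(f'pics/{n}.png');f=(255*(f/255.)**.5).astype(np.uint8)
    g=cv2.resize(f[230:350,205:365],None,fx=2.5,fy=2.5,interpolation=cv2.INTER_CUBIC)
    for w,col in((.028,(0,255,0)),(.034,(0,0,255))):
        for s in(1,-1):
            q=[(proj(c,p+r.apply([.011,s*w/2,z]))-[205,230])*2.5 for z in(.025,-.005)]
            cv2.line(g,*[tuple(int(v) for v in x) for x in q],col,1)
    T.append(g)
T.append(np.zeros_like(T[0]))
cv2.imwrite('pics/cmp.png',np.vstack([np.hstack(T[:2]),np.hstack(T[2:])]))
E
```

```text
(no output)
```

View pics/cmp.png

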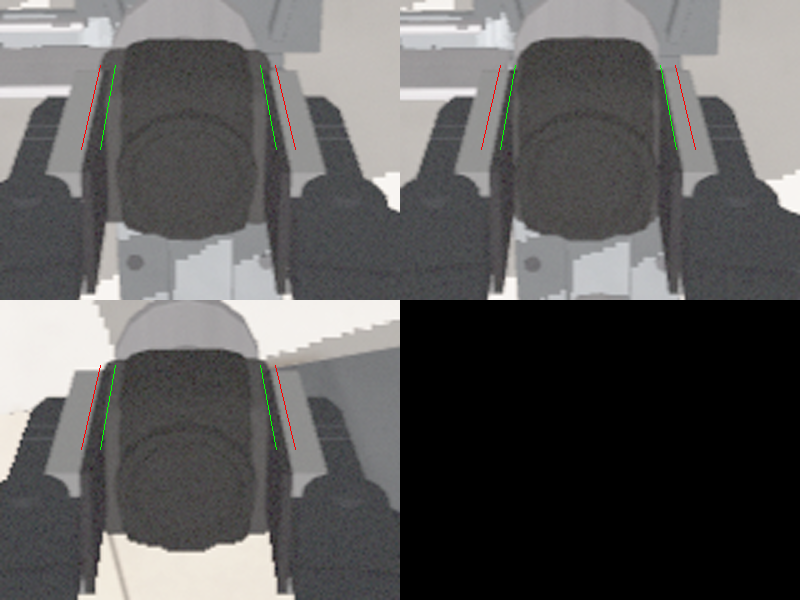

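The comparison settles which is which. On A (first tile) and D (third tile) the grey finger pads still stand out, gripped near the 34 mm lines, so both are hard (reading about 0.33). On B (second tile) the pads are pressed in flush, so it is soft (0.303), as is C. A therefore has to come out of the rail later. First, D goes to the box.

```bash
cat >> h.py <<'E'
BC=np.array([.4665,-.12]);BU=np.array([.272,-.962]);BN=np.array([.962,.272])
def bp(s): return BC-.012*BN+s*BU
E
python3 - <<'E'
from h import *
p=bp(.045);print(rel([.36,.08,.15],.275),rel([*p,.15]))
E
```

```text
[[-0.0204, 0.1975, -0.0216], 1.366] [[0.0693, 0.4509, -0.0216]]
```

```bash
python3 -m jog '[-0.01,0.03,-0.03,0,0,-0.18,1,-0.015,0.07,-0.04,0,0,-0.36,1,-0.02,0.11,-0.04,0,0,-0.54,1,-0.02,0.15,-0.04,0,0,-0.72,1,-0.02,0.2,-0.04,0,0,-0.9,1,-0.02,0.22,-0.04,0,0,-1.08,1,-0.02,0.22,-0.04,0,0,-1.26,1,-0.02,0.22,-0.04,0,0,-1.44,1,-0.02,0.22,-0.04,0,0,-1.62,1,-0.02,0.22,-0.04,0,0,-1.776,1,0.0,0.28,-0.04,0,0,-1.776,1,0.03,0.34,-0.04,0,0,-1.776,1,0.05,0.4,-0.04,0,0,-1.776,1,0.068,0.449,-0.04,0,0,-1.776,1,0.068,0.449,-0.04,0,0,-1.776,1,0.068,0.449,-0.03,0,0,-1.776,1]'
python3 - <<'E'
from h import *
o=get_obs();print(o['opening']);c=shot('wrist','w10')
p=bp(.045);print(rel([*p,.088],.275))
for c,n in((c,'w'),(camera('scene'),'s')): print(n,[np.round(proj(c,[*(BC+a*BN+b*BU),.05])).tolist() for a,b in((-.042,-.085),(-.042,.085),(.042,.085),(.042,-.085))])
f=(255*(c['frame']/255.)**.6).astype(np.uint8);cv2.imwrite('pics/w10e.png',np.hstack([cv2.resize((255*(cv2.imread('pics/w10.png')/255.)**.6).astype(np.uint8),(400,300)),cv2.resize(f[120:240,280:440],(400,300))[:,:,::-1]]))
E
```

```text
time_s: 37.72
eef_pos: [0.4639, -0.165, 0.1558]
eef_rot: [-0.001, 0.604, 0.797, 0.0]
wrist_force: [0.1, -0.2, -0.6]
opening: 0.333
grasp_force: 60.0
0.3329189707066871
[[-0.0041, 0.0036, 0.0661], 0.0]
w [[233.0, 19.0], [243.0, 271.0], [353.0, 271.0], [372.0, 19.0]]
s [[368.0, 188.0], [382.0, 151.0], [354.0, 145.0], [338.0, 180.0]]
```

View pics/w10e.png

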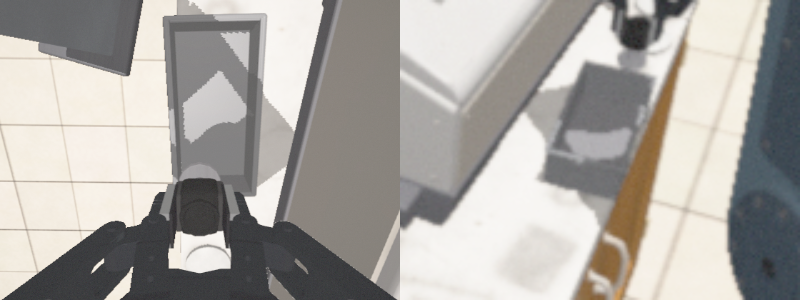

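The wrist half shows the box edges matching my estimate to within a few pixels: (228,24), (374,18), (245,266), (354,270). So lower and release.

```bash
python3 -m jog '[-0.004,0.003,0.03,0,0,0,1,-0.004,0.003,0.055,0,0,0,1,-0.004,0.003,0.07,0,0,0,1,-0.004,0.003,0.071,0,0,0,1,-0.004,0.003,0.071,0,0,0,0.4,-0.004,0.003,0.071,0,0,0,0.4,-0.004,0.003,0.071,0,0,0,0.4,-0.004,0.003,0.03,0,0,0,0.4,-0.004,0.003,-0.02,0,0,0,0.4,-0.004,0.003,-0.06,0,0,0,0.4]'
python3 - <<'E'
from h import *
print(rel([.36,.08,.22],.275),rel([.36,.30,.22],RH+.26-.26))
E
```

```text
time_s: 39.08
eef_pos: [0.4688, -0.1686, 0.2192]
eef_rot: [0.001, 0.604, 0.797, 0.0]
wrist_force: [0.4, -0.4, -0.6]
opening: 0.598
grasp_force: 0.0
[[0.2688, -0.0372, -0.0012], -0.0] [[0.4806, 0.0225, -0.0015], -1.345]
```

```bash
python3 -m jog '[0.06,-0.01,0,0,0,0,0.2,0.12,-0.02,0,0,0,0,0.2,0.18,-0.03,0,0,0,0,0.2,0.23,-0.037,0,0,0,0,0.2,0.28,-0.03,0,0,0,0.18,0.2,0.34,-0.02,0,0,0,0.36,0.2,0.39,0,0,0,0,0.54,0.2,0.44,0.01,0,0,0,0.72,0.2,0.48,0.022,0,0,0,0.9,0.2,0.48,0.022,0,0,0,1.08,0.2,0.48,0.022,0,0,0,1.26,0.2,0.48,0.022,0,0,0,1.44,0.2,0.48,0.022,0,0,0,1.62,0.2,0.48,0.022,0,0,0,1.797,0.2,0.48,0.022,0,0,0,1.797,0.2,0.48,0.022,0,0,0,1.797,0.2]'
python3 - <<'E'
from h import *
c=shot('wrist','w11');print(get_obs()['eef_pos'],np.round(get_obs()['q'],2));rub(c)
p=(.3702,.3495);print(proj(c,[*p,.046]),rel([*p,.057],RH))
E
```

```text
time_s: 41.08
eef_pos: [0.3594, 0.2996, 0.2171]
eef_rot: [-0.0, 1.0, 0.025, 0.0]
wrist_force: [-0.3, -0.2, 0.3]
opening: 0.798
grasp_force: 0.0
[0.35936243 0.29958838 0.21708272] [ 0.44 -0.02  1.91 -0.    1.26  1.96]
[505, 0, 49, 24, 1079] [529.2  10.7] [0.516 0.114] box [48. 23.] 0
[179, 33, 25, 24, 505] [191.   44.4] [0.48  0.376] box [23. 24.] 90
[206, 160, 40, 40, 1223] [224.4 178.8] [0.372 0.349] box [39. 37.] 14
[32, 238, 46, 15, 462] [ 54.9 245.3] [0.299 0.512] box [11. 46.] 82
[127, 265, 80, 65, 2383] [177.3 306.5] [0.236 0.398] box [64. 79.] 90
[224.2422214  180.75478026] [[0.0133, -0.0493, 0.1601], 0.002]
```

```bash
python3 -m jog '[0.013,-0.049,0.05,0,0,0.18,0.3,0.013,-0.049,0.1,0,0,0.25,0.3,0.013,-0.049,0.12,0,0,0.25,0.3,0.013,-0.049,0.14,0,0,0.25,0.3,0.013,-0.049,0.16,0,0,0.25,0.3,0.013,-0.049,0.16,0,0,0.25,0.3,0.013,-0.049,0.16,0,0,0.25,1,0.013,-0.049,0.16,0,0,0.25,1,0.013,-0.049,0.16,0,0,0.25,1,0.013,-0.049,0.16,0,0,0.25,1,0.013,-0.049,0.16,0,0,0.25,1,0.013,-0.049,0.16,0,0,0.25,1]'; python3 -m jog '[0,0,-0.01,0,0,0,1,0,0,-0.03,0,0,0,1,0,0,-0.07,0,0,0,1,0,0,-0.07,0,0,0,1]'; python3 -c "
from h import *
print(rel([.36,.08,.17],.275),rel([*bp(-.045),.17]))"
```

```text
time_s: 42.62
eef_pos: [0.371, 0.3499, 0.0583]
eef_rot: [-0.001, 0.995, -0.1, 0.001]
wrist_force: [-0.6, 0.5, 5.8]
opening: 0.301
grasp_force: 60.3
time_s: 43.12
eef_pos: [0.3719, 0.3504, 0.1304]
eef_rot: [-0.002, 0.995, -0.1, 0.003]
wrist_force: [-0.5, 0.1, -0.7]
opening: 0.303
grasp_force: 59.4
[[0.0425, 0.2671, -0.0406], 1.095] [[0.1555, 0.4074, -0.0407]]
```

E is soft too, so B, C and E are soft and A and D are hard. I set E down in rail orientation, then clear the rail.

```bash
python3 -m jog '[0.013,-0.003,0,0,0,-0.18,1,0.013,-0.003,0,0,0,-0.36,1,0.013,-0.003,0,0,0,-0.54,1,0.013,-0.003,0,0,0,-0.72,1,0.013,-0.003,0,0,0,-0.9,1,0.013,-0.003,0,0,0,-1.08,1,0.013,-0.003,0,0,0,-1.26,1,0.013,-0.003,0,0,0,-1.44,1,0.013,-0.003,0.03,0,0,-1.62,1,0.013,-0.003,0.05,0,0,-1.82,1,0.013,-0.003,0.06,0,0,-1.82,1,0.013,-0.003,0.0675,0,0,-1.82,1,0.013,-0.003,0.0675,0,0,-1.82,1]'; python3 -m jog '[0,0,0,0,0,0,0.3,0,0,0,0,0,0,0.3,0,0,0,0,0,0,0.3,0,0,-0.03,0,0,0,0.3,0,0,-0.07,0,0,0,0.3,0,0,-0.1,0,0,0,0.3,0,0,-0.1,0,0,0,0.3]'
python3 - <<'E'
from h import *
print(rel([*rp(-.03),.063],RH+np.pi/2),rel([.40,.29,.063]))
E
```

```text
time_s: 44.75
eef_pos: [0.3834, 0.3496, 0.0593]
eef_rot: [0.0, 0.691, 0.723, 0.0]
wrist_force: [0.8, -0.0, -1.3]
opening: 0.297
grasp_force: 59.2
time_s: 45.62
eef_pos: [0.3849, 0.3505, 0.1622]
eef_rot: [0.001, 0.69, 0.724, 0.003]
wrist_force: [-0.3, -0.6, -0.4]
opening: 0.698
grasp_force: 0.0
[[0.0479, 0.1736, 0.1003], -0.001] [[-0.0614, 0.0116, 0.0991]]
```

```bash
python3 -m jog '[0.016,0.06,0,0,0,0,0.3,0.032,0.12,0,0,0,0,0.3,0.048,0.1725,0,0,0,0,0.3,0.048,0.1725,0.03,0,0,0,0.3,0.048,0.1725,0.06,0,0,0,0.3,0.048,0.1725,0.085,0,0,0,0.3,0.048,0.1725,0.098,0,0,0,0.3,0.048,0.1725,0.098,0,0,0,0.3,0.048,0.1725,0.098,0,0,0,1,0.048,0.1725,0.098,0,0,0,1,0.048,0.1725,0.098,0,0,0,1,0.048,0.1725,0.098,0,0,0,1,0.048,0.1725,0.098,0,0,0,1]'; python3 -m jog '[0,0,-0.01,0,0,0,1,0,0,-0.04,0,0,0,1,0,0,-0.08,0,0,0,1,0,0,-0.08,0,0,0,1,0,0,-0.08,0,0,0,1]'
python3 - <<'E'
from h import *
print(rel([.40,.285,.15]))
E
```

```text
time_s: 47.25
eef_pos: [0.5544, 0.4063, 0.0634]
eef_rot: [0.001, 0.69, 0.724, 0.002]
wrist_force: [-0.6, 0.3, 6.0]
opening: 0.303
grasp_force: 61.9
time_s: 47.88
eef_pos: [0.5527, 0.4055, 0.1409]
eef_rot: [-0.0, 0.69, 0.724, -0.0]
wrist_force: [0.0, -0.0, -1.3]
opening: 0.301
grasp_force: 61.0
[[-0.113, -0.1583, -0.0089]]
```

```bash
python3 -m jog '[-0.04,-0.05,0,0,0,0,1,-0.08,-0.1,0,0,0,0,1,-0.113,-0.158,0,0,0,0,1,-0.113,-0.158,0.02,0,0,0,1,-0.113,-0.158,0.05,0,0,0,1,-0.113,-0.158,0.07,0,0,0,1,-0.113,-0.158,0.081,0,0,0,1,-0.113,-0.158,0.081,0,0,0,1]'; python3 -m jog '[0,0,0,0,0,0,0.3,0,0,0,0,0,0,0.3,0,0,0,0,0,0,0.3,0,0,-0.03,0,0,0,0.3,0,0,-0.08,0,0,0,0.3,0,0,-0.1,0,0,0,0.3,0,0,-0.1,0,0,0,0.3]'
python3 - <<'E'
from h import *
print(rel([*rp(.066),.063],RH+np.pi/2),rp(.066))
E
```

```text
time_s: 48.88
eef_pos: [0.4001, 0.285, 0.0593]
eef_rot: [-0.0, 0.69, 0.724, -0.001]
wrist_force: [0.1, 0.7, -1.0]
opening: 0.304
grasp_force: 61.2
time_s: 49.75
eef_pos: [0.4021, 0.2858, 0.1622]
eef_rot: [0.001, 0.69, 0.724, 0.002]
wrist_force: [-0.1, -1.4, 0.6]
opening: 0.697
grasp_force: 0.0
[[0.0174, 0.1597, 0.0999], -0.001] [0.56121928 0.31107856]
```

```bash
python3 -m jog '[0.006,0.06,0,0,0,0,0.3,0.012,0.12,0,0,0,0,0.3,0.017,0.161,0,0,0,0,0.3,0.017,0.161,0.03,0,0,0,0.3,0.017,0.161,0.06,0,0,0,0.3,0.017,0.161,0.085,0,0,0,0.3,0.017,0.161,0.097,0,0,0,0.3,0.017,0.161,0.097,0,0,0,0.3,0.017,0.161,0.097,0,0,0,1,0.017,0.161,0.097,0,0,0,1,0.017,0.161,0.097,0,0,0,1,0.017,0.161,0.097,0,0,0,1,0.017,0.161,0.097,0,0,0,1,0.017,0.161,0.097,0,0,0,1]'; python3 -m jog '[0.01,0,-0.001,0,0,0,1,0.02,0,-0.001,0,0,0,1,0.03,0,-0.001,0,0,0,1,0.04,0,-0.001,0,0,0,1,0.05,0,-0.001,0,0,0,1,0.06,0,-0.001,0,0,0,1,0.07,0,-0.001,0,0,0,1,0.08,0,-0.001,0,0,0,1,0.09,0,-0.001,0,0,0,1,0.1,0,-0.001,0,0,0,1,0.1,0,-0.001,0,0,0,1]'
```

```text
time_s: 51.5
eef_pos: [0.5619, 0.3104, 0.0651]
eef_rot: [0.001, 0.69, 0.724, 0.001]
wrist_force: [0.2, 0.2, 6.5]
opening: 0.302
grasp_force: 61.3
time_s: 52.88
eef_pos: [0.5562, 0.4116, 0.0651]
eef_rot: [-0.0, 0.69, 0.724, 0.001]
wrist_force: [0.1, 2.4, 6.0]
opening: 0.298
grasp_force: 61.3
```

```bash
python3 -m jog '[0.1,0,0,0,0,0,1]' >/dev/null 2>&1 & wait; true
```

```text
(no output)
```

I sent that last row by mistake: it moved the held rubber further along +y. Checking the state before going on.

```bash
python3 - <<'E'
from h import *
o=get_obs();print(o['time_s'],o['eef_pos'],o['wrist_force'],o['opening']);print(rel([.415,.22,.15],RH+np.pi/2))
E
```

```text
53.0 [0.55457984 0.46979895 0.06477592] [ 1.12279317  0.89755026 -0.48819163] 0.3010107454881505
[[-0.2437, -0.1502, -0.0849], -0.006]
```

Still held, nothing hit. Continuing.

```bash
python3 -m jog '[0,0,-0.03,0,0,0,1,0,0,-0.085,0,0,0,1,-0.05,-0.03,-0.085,0,0,0,1,-0.1,-0.06,-0.085,0,0,0,1,-0.15,-0.09,-0.085,0,0,0,1,-0.2,-0.12,-0.085,0,0,0,1,-0.244,-0.15,-0.085,0,0,-0.004,1,-0.244,-0.15,-0.085,0,0,-0.004,1,-0.244,-0.15,-0.085,0,0,-0.004,1]'
python3 - <<'E'
from h import *
o=get_obs();print(o['opening']);print(rel([.415,.22,.061],RH+np.pi/2))
E
```

```text
time_s: 54.12
eef_pos: [0.4154, 0.2218, 0.1495]
eef_rot: [0.0, 0.689, 0.725, 0.001]
wrist_force: [-0.0, 1.0, -0.1]
opening: 0.301
grasp_force: 61.6
0.30084408622923464
[[-0.0019, -0.0006, 0.0885], 0.003]
```

```bash
python3 -m jog '[0,0,0.04,0,0,0,1,0,0,0.07,0,0,0,1,0,0,0.088,0,0,0,1,0,0,0.088,0,0,0,1,0,0,0.088,0,0,0,0.3,0,0,0.088,0,0,0,0.3,0,0,0.088,0,0,0,0.3,0,0,0.06,0,0,0,0.3,0,0,0.01,0,0,0,0.3,0,0,-0.01,0,0,0,0.3,0,0,-0.01,0,0,0,0.3]'
python3 - <<'E'
from h import *
print(rel([.5643,.276,.0655],RH+np.pi/2))
E
```

```text
time_s: 55.5
eef_pos: [0.4163, 0.2217, 0.1613]
eef_rot: [0.001, 0.688, 0.725, 0.002]
wrist_force: [-0.1, 0.2, -1.0]
opening: 0.699
grasp_force: 0.0
[[0.0464, 0.1501, 0.0965], 0.003]
```

```bash
python3 -m jog '[0.015,0.05,0,0,0,0,0.3,0.03,0.1,0,0,0,0,0.3,0.046,0.151,0,0,0,0.003,0.3,0.046,0.151,0.03,0,0,0.003,0.3,0.046,0.151,0.06,0,0,0.003,0.3,0.046,0.151,0.085,0,0,0.003,0.3,0.046,0.151,0.094,0,0,0.003,0.3,0.046,0.151,0.094,0,0,0.003,0.3,0.046,0.151,0.094,0,0,0.003,1,0.046,0.151,0.094,0,0,0.003,1,0.046,0.151,0.094,0,0,0.003,1,0.046,0.151,0.094,0,0,0.003,1,0.046,0.151,0.094,0,0,0.003,1]'; python3 -m jog '[0.012,0,-0.001,0,0,0,1,0.025,0,-0.001,0,0,0,1,0.037,0,-0.001,0,0,0,1,0.05,0,-0.001,0,0,0,1,0.062,0,-0.001,0,0,0,1,0.075,0,-0.001,0,0,0,1,0.087,0,-0.001,0,0,0,1,0.1,0,-0.001,0,0,0,1,0.112,0,-0.001,0,0,0,1,0.125,0,-0.001,0,0,0,1,0.136,0,-0.001,0,0,0,1,0.136,0,-0.001,0,0,0,1]'; python3 - <<'E'
from h import *
print(rel([.36,.1,.17],.275),rel([*bp(-.01),.17]))
E
```

```text
time_s: 57.12
eef_pos: [0.5648, 0.2757, 0.068]
eef_rot: [0.001, 0.69, 0.724, 0.002]
wrist_force: [-1.6, -0.0, 6.7]
opening: 0.327
grasp_force: 60.8
time_s: 58.62
eef_pos: [0.5573, 0.4131, 0.0681]
eef_rot: [0.0, 0.689, 0.725, 0.002]
wrist_force: [-0.3, 1.4, 6.7]
opening: 0.322
grasp_force: 60.6
[[-0.3026, -0.2125, -0.1031], -0.225] [[-0.5206, -0.1311, -0.1033]]
```

```bash
python3 -m jog '[0,0,-0.04,0,0,0,1,0,0,-0.1,0,0,0,1,-0.05,-0.035,-0.1,0,0,0,1,-0.1,-0.07,-0.1,0,0,0,1,-0.15,-0.105,-0.1,0,0,0,1,-0.2,-0.14,-0.1,0,0,0,1,-0.25,-0.175,-0.1,0,0,0,1,-0.3,-0.21,-0.1,0,0,0,1,-0.35,-0.2,-0.1,0,0,-0.1,1,-0.4,-0.18,-0.1,0,0,-0.225,1,-0.45,-0.16,-0.1,0,0,-0.225,1,-0.491,-0.138,-0.1,0,0,-0.225,1,-0.491,-0.138,-0.1,0,0,-0.225,1,-0.491,-0.138,-0.1,0,0,-0.225,1]'; python3 - <<'E'
from h import *
o=get_obs();print(o['opening'],rel([*bp(-.04),.088],.275))
E
```

```text
time_s: 60.38
eef_pos: [0.4424, -0.0854, 0.1659]
eef_rot: [-0.001, 0.604, 0.797, 0.0]
wrist_force: [0.1, 0.2, -1.1]
opening: 0.325
grasp_force: 59.4
0.32490768893861294 [[0.0, 0.0019, 0.0779], -0.001]
```

```bash
python3 -m jog '[0,0.002,0.04,0,0,0,1,0,0.002,0.07,0,0,0,1,0,0.002,0.08,0,0,0,1,0,0.002,0.08,0,0,0,1,0,0.002,0.08,0,0,0,0.4,0,0.002,0.08,0,0,0,0.4,0,0.002,0.08,0,0,0,0.4,0,0.002,0.03,0,0,0,0.4,0,0.002,-0.02,0,0,0,0.4,0.06,-0.02,-0.02,0,0,0,0.3,0.11,-0.05,-0.02,0,0,0,0.3]'; python3 - <<'E'
from h import *
c=shot('top','t2');f=(255*(c['frame'][150:300,150:460]/255.)**.6).astype(np.uint8)
cv2.imwrite('pics/t2e.png',cv2.resize(f,None,fx=2.5,fy=2.5,interpolation=cv2.INTER_CUBIC)[:,:,::-1])
print(rel([.3834,.3496,.162],RH+np.pi/2),rel([.36,.15,.19]))
E
```

```text
time_s: 61.75
eef_pos: [0.3647, 0.0069, 0.1873]
eef_rot: [0.001, 0.604, 0.797, 0.001]
wrist_force: [0.5, -0.3, 0.5]
opening: 0.699
grasp_force: 0.0
[[0.3185, 0.1163, 0.0239], 0.226] [[0.1329, 0.0394, -0.0047]]
```

View pics/t2e.png

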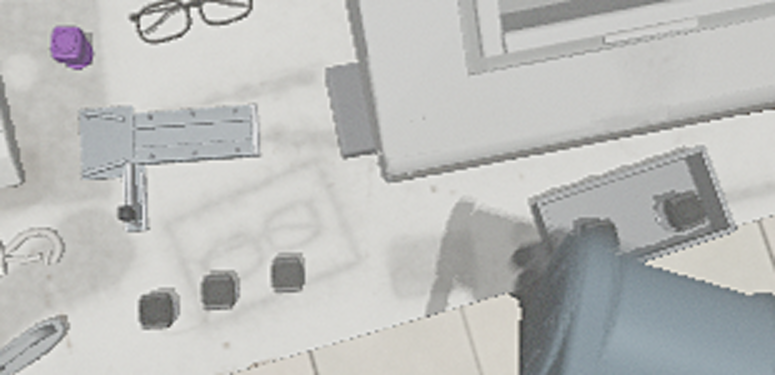

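Both hard rubbers are in the box, at (683,208) and (597,232) in the crop. The three soft ones stand at (158,308), (220,290) and (288,272), and the rail is empty. I insert B first.

```bash
python3 -m jog '[0.06,0.03,0,0,0,0.1,0.3,0.12,0.04,0.02,0,0,0.226,0.3,0.16,0.08,0.02,0,0,0.226,0.3,0.187,0.113,0.02,0,0,0.226,0.3,0.187,0.113,0.02,0,0,0.226,0.3,0.187,0.113,0.02,0,0,0.226,0.3]'; python3 - <<'E'
from h import *
for p in((.4154,.2218),(.4001,.285),(.3834,.3496)): print(rel([*p,.0585],RH+np.pi/2))
c=camera('top');f=c['frame'].max(2);n,l,s,ce=cv2.connectedComponentsWithStats((f[150:300,195:330]<62).astype(np.uint8))
for i in range(1,n):
    if s[i,4]>50: print(s[i].tolist(),np.round(ray(c,*(ce[i]+[195,150]),.05)[:2],3))
E
```

```text
time_s: 62.55
eef_pos: [0.4226, 0.2165, 0.166]
eef_rot: [-0.0, 0.69, 0.724, -0.001]
wrist_force: [-0.7, 0.3, 0.3]
opening: 0.704
grasp_force: 0.0
[[0.0057, -0.0068, 0.1075], -0.0]
[[0.0695, -0.0191, 0.1075], -0.0]
[[0.1349, -0.0326, 0.1075], -0.0]
[17, 75, 20, 75, 244] [0.382 0.323]
```

```bash
python3 -m jog '[0.006,-0.007,0.05,0,0,0,0.3,0.006,-0.007,0.08,0,0,0,0.3,0.006,-0.007,0.1,0,0,0,0.3,0.006,-0.007,0.107,0,0,0,0.3,0.006,-0.007,0.107,0,0,0,0.3,0.006,-0.007,0.107,0,0,0,1,0.006,-0.007,0.107,0,0,0,1,0.006,-0.007,0.107,0,0,0,1,0.006,-0.007,0.107,0,0,0,1,0.006,-0.007,0.107,0,0,0,1,0.006,-0.007,0.107,0,0,0,1]'; python3 -m jog '[0,0,-0.02,0,0,0,1,0,0,-0.07,0,0,0,1,0,0,-0.07,0,0,0,1,0,0,-0.07,0,0,0,1]'; python3 -c "
from h import *
print(rel([*rp(-.03),.12],RH+np.pi/2))"
```

```text
time_s: 63.98
eef_pos: [0.4165, 0.2227, 0.0606]
eef_rot: [0.0, 0.69, 0.724, 0.001]
wrist_force: [-3.0, -1.0, 7.7]
opening: 0.301
grasp_force: 59.9
time_s: 64.47
eef_pos: [0.4157, 0.2225, 0.1293]
eef_rot: [0.0, 0.69, 0.724, 0.0]
wrist_force: [0.0, -0.5, -0.9]
opening: 0.303
grasp_force: 59.4
[[0.1775, 0.1496, 0.0094], -0.001]
```

```bash
python3 -m jog '[0.045,0.04,-0.015,0,0,0,1,0.09,0.08,-0.015,0,0,0,1,0.135,0.12,-0.015,0,0,0,1,0.1775,0.15,-0.015,0,0,0,1,0.1775,0.15,0,0,0,0,1,0.1775,0.15,0.03,0,0,0,1,0.1775,0.15,0.05,0,0,0,1,0.1775,0.15,0.062,0,0,0,1,0.1775,0.15,0.062,0,0,0,1]'; python3 -m jog '[-0.012,0,0,0,0,0,1,-0.025,0,0,0,0,0,1,-0.037,0,0,0,0,0,1,-0.05,0,0,0,0,0,1,-0.062,0,0,0,0,0,1,-0.075,0,0,0,0,0,1,-0.087,0,0,0,0,0,1,-0.1,0,0,0,0,0,1,-0.112,0,0,0,0,0,1,-0.125,0,0,0,0,0,1,-0.134,0,0,0,0,0,1,-0.134,0,0,0,0,0,1]'
```

```text
time_s: 65.6
eef_pos: [0.5569, 0.4065, 0.067]
eef_rot: [-0.0, 0.69, 0.724, -0.0]
wrist_force: [-0.3, 0.1, -0.7]
opening: 0.301
grasp_force: 59.4
time_s: 67.1
eef_pos: [0.5637, 0.2732, 0.0676]
eef_rot: [-0.0, 0.69, 0.724, 0.001]
wrist_force: [-0.7, 2.1, -0.3]
opening: 0.301
grasp_force: 59.5
```

```bash
python3 -m jog '[0,0,0,0,0,0,0.3,0,0,0,0,0,0,0.3,0,0,0,0,0,0,0.3,0,0,-0.03,0,0,0,0.3,0,0,-0.08,0,0,0,0.3,0.007,-0.05,-0.08,0,0,0,0.3,0.014,-0.1,-0.08,0,0,0,0.3,0.02,-0.163,-0.08,0,0,0,0.3,0.02,-0.163,-0.08,0,0,0,0.3,0.02,-0.163,-0.08,0,0,0,0.3]'; python3 - <<'E'
from h import *
for p in((.4001,.285),(.3834,.3496)): print(rel([*p,.0585],RH+np.pi/2))
E
```

```text
time_s: 68.35
eef_pos: [0.4005, 0.2856, 0.148]
eef_rot: [0.001, 0.69, 0.724, 0.001]
wrist_force: [0.6, -0.2, -0.2]
opening: 0.703
grasp_force: 0.0
[[-0.0006, -0.0006, 0.0895], -0.0]
[[0.0648, -0.0141, 0.0895], -0.0]
```

```bash
python3 -m jog '[0,0,0.04,0,0,0,0.3,0,0,0.07,0,0,0,0.3,0,0,0.088,0,0,0,0.3,0,0,0.088,0,0,0,0.3,0,0,0.088,0,0,0,1,0,0,0.088,0,0,0,1,0,0,0.088,0,0,0,1,0,0,0.088,0,0,0,1,0,0,0.088,0,0,0,1,0,0,0.088,0,0,0,1]'; python3 -m jog '[0,0,-0.02,0,0,0,1,0,0,-0.07,0,0,0,1,0,0,-0.07,0,0,0,1,0,0,-0.07,0,0,0,1]'; python3 -c "
from h import *
print(rel([*rp(-.03),.12],RH+np.pi/2))"
```

```text
time_s: 69.6
eef_pos: [0.401, 0.2857, 0.0607]
eef_rot: [0.001, 0.69, 0.724, 0.001]
wrist_force: [-0.7, -0.1, 6.0]
opening: 0.303
grasp_force: 59.9
time_s: 70.1
eef_pos: [0.3997, 0.2852, 0.1293]
eef_rot: [0.0, 0.69, 0.724, 0.0]
wrist_force: [0.8, -0.5, -1.5]
opening: 0.303
grasp_force: 59.3
[[0.1141, 0.1625, 0.0094], -0.001]
```

```bash
python3 -m jog '[0.03,0.045,-0.015,0,0,0,1,0.06,0.09,-0.015,0,0,0,1,0.09,0.135,-0.015,0,0,0,1,0.114,0.163,-0.015,0,0,0,1,0.114,0.163,0,0,0,0,1,0.114,0.163,0.03,0,0,0,1,0.114,0.163,0.05,0,0,0,1,0.114,0.163,0.062,0,0,0,1,0.114,0.163,0.062,0,0,0,1]'; python3 -m jog '[-0.012,0,0,0,0,0,1,-0.025,0,0,0,0,0,1,-0.037,0,0,0,0,0,1,-0.05,0,0,0,0,0,1,-0.062,0,0,0,0,0,1,-0.075,0,0,0,0,0,1,-0.087,0,0,0,0,0,1,-0.096,0,0,0,0,0,1,-0.096,0,0,0,0,0,1]'
```

```text
time_s: 71.22
eef_pos: [0.5567, 0.4067, 0.067]
eef_rot: [-0.0, 0.69, 0.724, -0.0]
wrist_force: [-0.5, -0.5, -0.1]
opening: 0.302
grasp_force: 59.5
time_s: 72.35
eef_pos: [0.5619, 0.3104, 0.0673]
eef_rot: [-0.0, 0.69, 0.724, -0.0]
wrist_force: [-0.7, -0.1, -1.2]
opening: 0.305
grasp_force: 59.5
```

```bash
python3 -m jog '[0,0,0,0,0,0,0.3,0,0,0,0,0,0,0.3,0,0,0,0,0,0,0.3,0,0,-0.03,0,0,0,0.3,0,0,-0.08,0,0,0,0.3,0.015,-0.055,-0.08,0,0,0,0.3,0.03,-0.11,-0.08,0,0,0,0.3,0.048,-0.176,-0.08,0,0,0,0.3,0.048,-0.176,-0.08,0,0,0,0.3,0.048,-0.176,-0.08,0,0,0,0.3]'; python3 - <<'E'
from h import *
print(rel([.3834,.3496,.0585],RH+np.pi/2))
E
```

```text
time_s: 73.6
eef_pos: [0.3839, 0.3511, 0.1478]
eef_rot: [0.0, 0.689, 0.724, 0.001]
wrist_force: [-0.2, 0.0, 0.5]
opening: 0.697
grasp_force: 0.0
[[-0.0015, -0.0007, 0.0893], 0.001]
```

```bash
python3 -m jog '[0,0,0.04,0,0,0,0.3,0,0,0.07,0,0,0,0.3,0,0,0.088,0,0,0,0.3,0,0,0.088,0,0,0,0.3,0,0,0.088,0,0,0,1,0,0,0.088,0,0,0,1,0,0,0.088,0,0,0,1,0,0,0.088,0,0,0,1,0,0,0.088,0,0,0,1,0,0,0.088,0,0,0,1]'; python3 -m jog '[0,0,-0.02,0,0,0,1,0,0,-0.07,0,0,0,1,0,0,-0.07,0,0,0,1,0,0,-0.07,0,0,0,1]'; python3 -c "
from h import *
print(rel([*rp(-.03),.12],RH+np.pi/2))"
```

```text
time_s: 74.85
eef_pos: [0.3846, 0.3512, 0.0609]
eef_rot: [0.0, 0.69, 0.724, 0.001]
wrist_force: [-1.5, -0.4, 6.0]
opening: 0.3
grasp_force: 59.9
time_s: 75.35
eef_pos: [0.3836, 0.3505, 0.1294]
eef_rot: [0.0, 0.69, 0.724, 0.0]
wrist_force: [0.2, -0.2, -1.3]
opening: 0.3
grasp_force: 59.3
[[0.048, 0.1755, 0.0095], -0.001]
```

```bash
python3 -m jog '[0,0,-0.025,0,0,0,1,0.013,0.05,-0.025,0,0,0,1,0.026,0.1,-0.025,0,0,0,1,0.039,0.14,-0.025,0,0,0,1,0.048,0.176,-0.02,0,0,0,1,0.048,0.176,0,0,0,0,1,0.048,0.176,0.03,0,0,0,1,0.048,0.176,0.05,0,0,0,1,0.048,0.176,0.062,0,0,0,1,0.048,0.176,0.062,0,0,0,1]'; python3 -m jog '[-0.012,0,0,0,0,0,1,-0.025,0,0,0,0,0,1,-0.037,0,0,0,0,0,1,-0.05,0,0,0,0,0,1,-0.059,0,0,0,0,0,1,-0.059,0,0,0,0,0,1,-0.059,0,0,0,0,0,1]'
```

```text
time_s: 76.6
eef_pos: [0.5567, 0.407, 0.0671]
eef_rot: [-0.0, 0.69, 0.724, -0.0]
wrist_force: [0.5, 0.1, -1.5]
opening: 0.303
grasp_force: 59.1
time_s: 77.47
eef_pos: [0.5601, 0.3482, 0.0674]
eef_rot: [-0.0, 0.69, 0.724, 0.0]
wrist_force: [0.5, 0.2, -1.3]
opening: 0.301
grasp_force: 59.1
```

```bash
python3 -m jog '[0,0,0,0,0,0,0.3,0,0,0,0,0,0,0.3,0,0,0,0,0,0,0.3,0,0,-0.03,0,0,0,0.3,0,0,-0.08,0,0,0,0.3,0.01,-0.04,-0.1,0,0,0.18,0.3,0.031,-0.079,-0.1,0,0,0.36,0.3,0.031,-0.079,-0.1,0,0,0.54,0.3,0.031,-0.079,-0.1,0,0,0.72,0.3,0.031,-0.079,-0.1,0,0,0.9,0.3,0.031,-0.079,-0.1,0,0,1.08,0.3,0.031,-0.079,-0.1,0,0,1.26,0.3,0.031,-0.079,-0.1,0,0,1.44,0.3,0.031,-0.079,-0.1,0,0,1.57,0.3,0.031,-0.079,-0.1,0,0,1.57,0.3,0.031,-0.079,-0.1,0,0,1.57,0.3]'; python3 - <<'E'
from h import *
print(rel([.480,.3755,.0625],RH))
c=shot('wrist','w12');print(get_obs()['eef_pos']);rub(c)
for x in(.0288,.066,.104): print(proj(c,[*rp(x),.05]))
E
```

```text
time_s: 79.47
eef_pos: [0.4796, 0.3752, 0.1674]
eef_rot: [-0.0, 1.0, 0.026, 0.0]
wrist_force: [0.1, 0.4, 0.7]
opening: 0.697
grasp_force: 0.0
[[0.0004, -0.0002, 0.1049], 0.003]
[0.47960449 0.37521276 0.16733824]
[305, 77, 49, 53, 2384] [328.8 102.8] [0.561 0.345] box [52. 48.] 90
[270, 202, 19, 26, 457] [278.9 214.7] [0.478 0.375] box [25. 18.] 90
[86, 263, 131, 67, 2788] [176.5 308.8] [0.389 0.458] box [ 58. 143.] 62
[342, 263, 135, 67, 2833] [381.9 308.9] [0.398 0.284] box [147.  59.] 27
[324.70125697 105.38380393]
[379.29958159 105.53199099]
[435.05393253 105.68331566]
```

```bash
python3 -m jog '[0,0,0.04,0,0,0,0.3,0,0,0.08,0,0,0,0.3,0,0,0.1,0,0,0,0.3,0,0,0.105,0,0,0,0.3,0,0,0.105,0,0,0,0.3,0,0,0.105,0,0,0,1,0,0,0.105,0,0,0,1,0,0,0.105,0,0,0,1,0,0,0.105,0,0,0,1,0,0,0.105,0,0,0,1,0,0,0.105,0,0,0,1,0,0,0.105,0,0,0,1]'; python3 -m jog '[0.01,0,0,0,0,0,1,0.02,0,0,0,0,0,1,0.03,0,0,0,0,0,1,0.037,0,0,0,0,0,1,0.042,0,0,0,0,0,1,0.044,0,0,0,0,0,1,0.044,0,0,0,0,0,1,0.044,0,0,0,0,0,1]'
```

```text
time_s: 81.03
eef_pos: [0.4802, 0.3753, 0.0634]
eef_rot: [-0.0, 1.0, 0.025, 0.001]
wrist_force: [-1.2, -2.1, 5.6]
opening: 0.152
grasp_force: 59.5
time_s: 82.02
eef_pos: [0.5223, 0.3775, 0.0634]
eef_rot: [0.0, 1.0, 0.025, -0.001]
wrist_force: [-8.3, -2.2, 11.6]
opening: 0.144
grasp_force: 60.6
```

```bash
python3 -m jog '[0.043,0,0,0,0,0,0.3,0.043,0,0,0,0,0,0.3,0.043,0,0,0,0,0,0.3,0.043,0,-0.04,0,0,0,0.3,0.043,0,-0.1,0,0,0,0.3,0,0,-0.15,0,0,0,0.2,-0.05,0,-0.17,0,0,0,0.2,-0.05,0,-0.17,0,0,0,0.2]' ; python3 - <<'E'
from h import *
c=shot('wrist','w13');print(get_obs()['eef_pos'])
f=c['frame'].max(2)
for x in(.0288,.066,.104): 
    u=proj(c,[*rp(x),.052]).round().astype(int);print(u,f[u[1]-4:u[1]+5,u[0]-4:u[0]+5].mean())
n,l,s,ce=cv2.connectedComponentsWithStats((f[:230]<62).astype(np.uint8))
for i in range(1,n):
    if s[i,4]>150: print(s[i].tolist(),ce[i].round(),np.round(ray(c,*ce[i],.052)[:2],3),np.round(ray(c,*ce[i],.061)[:2],3))
t=camera('top');g=t['frame'].max(2)[215:270,360:445]
n,l,s,ce=cv2.connectedComponentsWithStats((g<62).astype(np.uint8))
for i in range(1,n):
    if s[i,4]>40: print('box',s[i].tolist(),[(np.round([(ray(t,*(ce[i]+[360,215]),.04)[:2]-BC)@v for v in(BN,BU)],3)).tolist()])
for nme in('gauge_a','specs_a','brush_1'): print(nme,[np.round(d['xyz'],3).tolist() for d in spot_in(t,nme)[:1]])
E
```

```text
time_s: 83.02
eef_pos: [0.4714, 0.3758, 0.235]
eef_rot: [-0.001, 1.0, 0.026, 0.001]
wrist_force: [0.9, 0.6, 0.1]
opening: 0.798
grasp_force: 0.0
[0.47278916 0.37545621 0.23384217]
[317  95] 63.0
[360  95] 22.814814814814813
[403  96] 32.97530864197531
[516, 0, 44, 145, 2895] [535.  86.] [0.576 0.162] [0.576 0.169]
[301, 46, 46, 49, 1759] [324.  70.] [0.58  0.343] [0.579 0.344]
[343, 68, 84, 45, 2995] [384.  90.] [0.567 0.291] [0.566 0.293]
[273, 129, 16, 19, 281] [280. 138.] [0.521 0.377] [0.522 0.378]
[540, 143, 20, 27, 394] [551. 154.] [0.52 0.13] [0.521 0.138]
gauge_a []
specs_a [[0.699, 0.318, 0.008]]
brush_1 [[0.347, 0.478, 0.024]]
```

```bash
python3 - <<'E'
from h import *
f=cv2.imread('pics/w13.png').max(2)
print(cv2.resize(f[36:126,285:435],(30,18),interpolation=cv2.INTER_AREA))
E
```

```text
[[218 217 216 215 215 214 213 213 213 214 212 210 208 207 205 206 206 206
  207 208 208 201 194 189 184 192 193 178 178 179]
 [217 217 216 215 214 211 208 188 167 199 195 209 206 207 208 205 202 199
  200 203 202 190 181 172 172 179 182 179 181 179]
 [218 216 215 213 172  63  40  22  18  18  30 172 205 205 204 197 190 185
  187 190 192 180 176 175 176 175 177 183 183 179]
 [218 215 211 211 123  26  21  19  19  19  18  82 201 199 192 181 178 174
  180 185 187 181 177 178 181 180 186 194 195 192]
 [218 214 209 175  61  20  19  19  19  19  18  34 186 189 181 177 181 187
  192 200 201 195 189 192 198 200 205 206 206 199]
 [209 170 126 112  39  17  18  20  19  19  18  23 161 174 174 174 181 186
  175 170 176 180 182 188 193 183 198 206 211 208]
 [ 90  76  77  68  20  18  17  19  18  18  17  18 112  72  71  78  95 115
  131 135  99  84  76  92 105 116 174 201 213 213]
 [ 73  76  76  59  19  18  20  19  17  20  22  21  65  26  34  53  55  52
   58  70  65  24  36  56  58  49  67  93 184 214]
 [ 74  76  75  75  26  25  33  33  32  31  32  38  50  15  26  30  30  29
   36  48  28  20  29  28 
[... 450 characters left out ...]
 15  17  18  22  33  32
   31  24  17  29  28  33  34  34  29  79 163 167]
 [ 77  76  75  75  78  96 100 100  98  83  74  68  22  30  26  22  31  31
   31  28  24  48  41  33  32  31  32 122 165 171]
 [ 73  75  76  75  74  73  78  79  75  73  74  72  53  42  33  30  56  61
   80  97  56  58  56  59  59  55  92 187 178 176]
 [ 73  75  75  67  73  74  74  74  74  73  73  72  64  70  73 113 106  99
  129 137 137 114 121 107  90 120 184 198 190 187]
 [ 71  75  75  55  70  73  74  74  73  74  73  72  54  69  73 120 140 139
  139 138 136  98 131 135 129 187 207 202 200 197]
 [ 72  88 103 103 103 103 103 102 104 106 106 106 106 105 108 168 189 189
  188 187 186 186 187 187 188 198 212 213 207 201]]
```

```bash
python3 - <<'E'
from h import *
c=camera('wrist')
e=np.array([ray(c,322,103,.008)[:2]-M])[0];print('head edge rail',e@EX,e@EY)
for v,z in((46,.05),(76,.055),(95,.045)):
    q=ray(c,324,v,z)[:2]-M;print(v,q@EX,q@EY)
s=camera('scene')
for cc in(c,s):
  for t in('rubber_1_mid','rubber_1_pad'):
    print([(np.round(d['xyz'],3).tolist(),round(d['confidence'],2)) for d in spot_in(cc,t)[:5]])
# scene blobs near rail
f=s['frame'].max(2);n,l,st,ce=cv2.connectedComponentsWithStats((f[215:290,180:275]<60).astype(np.uint8))
for i in range(1,n):
    if st[i,4]>30: print(st[i].tolist(),ce[i]+[180,215])
for x in(.029,.066,.104): print(proj(s,[*rp(x),.043]),proj(s,[*rp(x),.008]),proj(s,[*rp(x,.02),.04]))
E
```

```text
head edge rail 0.04091965375865268 -0.004576088395894428
46 0.03548779393917122 0.040204538195776886
76 0.03581388014794049 0.01695677611684961
95 0.03774868510361285 0.0022357483193794
[([0.635, 0.438, 0.006], 0.54)]
[]
[([0.468, -0.168, 0.045], 0.46)]
[]
[24, 0, 46, 39, 907] [225.19955899 233.33627343]
[42, 47, 9, 11, 74] [226.2027027  266.71621622]
[222.62845579 252.47606412] [224.05085983 261.66957509] [216.33074477 249.45606325]
[232.77156364 242.59247161] [233.9305046  251.83298184] [226.50124342 239.72978952]
[242.76902579 232.8507984 ] [243.67758138 242.12837892] [236.52973504 230.13932025]
```

```bash
python3 -m jog '[-0.03,0,0,0,0,0,0.2,-0.06,0,0,0,0,0,0.2,-0.08,0.03,0,0,0,0,0.2,-0.08,0.03,0,0,0,0,0.2,-0.08,0.03,0,0,0,0,0.2]'; python3 - <<'E'
from h import *
c=shot('wrist','w14');f=c['frame'].max(2)
a=proj(c,[*rp(.04,.015),.05]).round().astype(int);print('center',a)
g=f[max(a[1]-50,0):a[1]+50,a[0]-60:a[0]+90]
print('org',a[0]-60,max(a[1]-50,0));np.set_printoptions(linewidth=200);print(cv2.resize(g,(30,g.shape[0]//5),interpolation=cv2.INTER_AREA))
for x in(.029,.066,.104): print([proj(c,[*rp(x,y),z]).round().tolist() for y,z in((.017,.057),(-.017,.057),(-.017,.029),(-.017,.011))])
E
```

```text
time_s: 84.2
eef_pos: [0.3958, 0.3413, 0.2327]
eef_rot: [-0.0, 1.0, 0.024, 0.001]
wrist_force: [0.6, 0.3, -0.4]
opening: 0.798
grasp_force: 0.0
center [295 -31]
org 235 0
[[133 155  98 135 135 136 130 140 151 142 128 133 150 150 124  68  47  68  70  60  54  46  35  60  17  54  70  61  48  45]
 [135 151 101 137 136 136 137 110 142 152 153 153 149 119 118  73  24  24  27  33  43  53  82  98  23  24  27  32  38  44]
 [136 149 103 135 134 134 133 129 114 117 122 120 114 117 127 107 103  90  68  42  33  67 116 111  92  63  47  40  33  42]]
[[281.0, -38.0], [281.0, 14.0], [281.0, 22.0], [281.0, 26.0]]
[[330.0, -38.0], [328.0, 14.0], [323.0, 22.0], [321.0, 26.0]]
[[380.0, -38.0], [376.0, 14.0], [367.0, 22.0], [362.0, 26.0]]
```

```bash
python3 -m jog '[0,0,-0.05,0,0,0,0.2,0,0,-0.08,0,0,0,0.2,0,0,-0.08,0,0,0,0.2,0,0,-0.08,0,0,0,0.2]'; python3 - <<'E'
from h import *
c=shot('wrist','w15');f=c['frame'].max(2)
a=proj(c,[*rp(.045,.01),.04]).round().astype(int);print('center',a,get_obs()['eef_pos'])
x0,y0=a[0]-60,max(a[1]-55,0);g=f[y0:a[1]+35,x0:a[0]+60]
print('org',x0,y0);np.set_printoptions(linewidth=220);print(cv2.resize(g,(30,g.shape[0]//4),interpolation=cv2.INTER_AREA))
for x in(.029,.066,.104): print([proj(c,[*rp(x,y),z]).round().tolist() for y,z in((.017,.057),(-.017,.057),(-.017,.029),(-.017,.011))])
E
```

```text
time_s: 84.75
eef_pos: [0.3952, 0.3411, 0.3114]
eef_rot: [0.0, 1.0, 0.024, -0.0]
wrist_force: [-0.0, 0.8, -0.8]
opening: 0.796
grasp_force: 0.0
center [295   6] [0.39489278 0.34092543 0.31087859]
org 235 0
[[105  92  89 135 126 127 133 133 117  32  35  39  38  37  37  36  30 120  57  29  26  31  31  29  27  27  63  23  27  25]
 [130 131 131 144 111 124 135 134 134  45  34  36  36  35  35  35  40 120  27  26  29  30  31  31  26  28  19  24  27  30]
 [131 133 132 143 108 119 111 108 108  69  33  34  35  35  34  33  57  92  24  27  30  31  31  30  27  27  16  24  27  31]
 [133 133 132 142 110 129 127 125 121 117  45  38  37  36  39  44 105  91  25  27  30  31  31  31  28  28  18  25  27  31]
 [132 132 133 144 111 129 136 137 135 144 129  93  85  80 120 130 138  71  27  27  27  29  29  28  28  32  16  27  25  29]
 [132 131 134 148 115 130 136 137 135 133 151 147 128 132 149 149 127  68  57  72  56  40  34  27  27  55  20  59  52  37]
 [133 135 136 147 121 132 137 137 137 116 145 152 152 152 152 136 111  77  28  39  51  64  71  69  64  89  24  46  55  63]
 [135 137 137 143 125 132 135 134 132 126 109 128 140 138 122 102 125 100  63  41  29  23  28  44 110  89  52  30  24  25]
 [135 137 136 141 130 112 136 137 136 135 132 124 118 119 126 130 131 131 130 127 122  91  79 106 128 129 126 110  99  87]
 [135 138 138 140 133 106 138 137 133 117 136 135 135 135 134 132 131 131 120 115 129 132 130 129 129 129 129 128 107 118]]
[[280.0, -7.0], [280.0, 32.0], [280.0, 37.0], [280.0, 40.0]]
[[318.0, -7.0], [317.0, 32.0], [314.0, 37.0], [312.0, 40.0]]
[[357.0, -7.0], [354.0, 32.0], [349.0, 37.0], [345.0, 40.0]]
```

```bash
python3 - <<'E'
from h import *
c=camera('wrist');p=np.array(get_obs()['eef_pos']);print(p)
d=np.array([.47279,.37546,.23384])-p
c2=dict(c);E=np.array(c['extrinsics'],float).copy();E[:3,3]+=d;c2['extrinsics']=E
def rl(q): m=q[:2]-M;return np.array([m@EX,m@EY,q[2]])
def tri(a,b):
    A=[];B=[]
    P=[ray(c2,*a,0),ray(c,*b,0)];C=[c2['extrinsics'][:3,3],np.array(c['extrinsics'])[:3,3]]
    S=np.zeros((3,3));t=np.zeros(3)
    for P_,C_ in zip(P,C):
        u=(P_-C_)/np.linalg.norm(P_-C_);Q=np.eye(3)-np.outer(u,u);S+=Q;t+=Q@C_
    return rl(np.linalg.solve(S,t)).round(4)
f=cv2.imread('pics/w13.png').max(2);g=cv2.imread('pics/w15.png').max(2)
print('w13 col',f[84:116,322].tolist());print('w15 col',g[8:44,286].tolist())
print('w13 row60/85',np.where(f[60,295:360]<50)[0][[0,-1]]+295,np.where(f[85,295:360]<50)[0][[0,-1]]+295,'w15 row2,8',np.where(g[2,260:303]<55)[0][[0,-1]]+260,np.where(g[10,260:303]<55)[0][[0,-1]]+260)
print('cushion edge',tri((324,94),(286,15)),'headedge',tri((324,105),(286,31)))
for v in(46,60,76,94,105): print(v,[rl(ray(c2,324,v,z)).round(4).tolist() for z in(.02,.045,.07)])
E
```

```text
[0.39474644 0.3408456  0.31069897]
w13 col [25, 18, 22, 24, 25, 26, 23, 21, 21, 23, 38, 68, 80, 98, 98, 97, 101, 102, 102, 100, 98, 102, 98, 81, 71, 70, 73, 75, 76, 74, 72, 74]
w15 col [34, 36, 37, 38, 35, 33, 34, 34, 59, 69, 82, 111, 109, 110, 116, 149, 149, 153, 154, 151, 150, 149, 150, 135, 111, 108, 106, 130, 133, 135, 135, 135, 136, 136, 137, 138]
w13 row60/85 [307 343] [307 359] w15 row2,8 [272 302] [274 300]
cushion edge [0.0364 0.0013 0.0424] headedge [ 0.0382 -0.009   0.022 ]
46 [[0.0385, 0.0435, 0.02], [0.0354, 0.0399, 0.045], [0.0322, 0.0363, 0.07]]
60 [[0.039, 0.0318, 0.02], [0.0358, 0.0291, 0.045], [0.0327, 0.0264, 0.07]]
76 [[0.0396, 0.0181, 0.02], [0.0364, 0.0164, 0.045], [0.0332, 0.0147, 0.07]]
94 [[0.0403, 0.0022, 0.02], [0.037, 0.0017, 0.045], [0.0338, 0.0012, 0.07]]
105 [[0.0407, -0.0078, 0.02], [0.0374, -0.0075, 0.045], [0.0341, -0.0072, 0.07]]
```

E is still in the channel but was tipped about 27° toward rail +y, probably as the fingers opened at the knob. I'll reopen the gate with the fingers barely open, pull E out tilted, reinsert it, and then close the gate by pushing the knob from behind.

```bash
python3 -c "
from h import *
print(rel([.5215,.3775,.0635],RH))"
```

```text
[[0.129, -0.0307, 0.2468], -0.0]
```

```bash
python3 -m jog '[0.045,-0.01,0.04,0,0,0,0.7,0.09,-0.02,0.08,0,0,0,0.7,0.129,-0.03,0.12,0,0,0,0.7,0.129,-0.03,0.16,0,0,0,0.7,0.129,-0.03,0.18,0,0,0,0.7,0.129,-0.03,0.2,0,0,0,0.7,0.129,-0.03,0.22,0,0,0,0.7,0.129,-0.03,0.24,0,0,0,0.7,0.129,-0.03,0.247,0,0,0,0.7,0.129,-0.03,0.247,0,0,0,0.7,0.129,-0.03,0.247,0,0,0,1,0.129,-0.03,0.247,0,0,0,1,0.129,-0.03,0.247,0,0,0,1]'; python3 -m jog '[-0.01,0,0,0,0,0,1,-0.02,0,0,0,0,0,1,-0.03,0,0,0,0,0,1,-0.037,0,0,0,0,0,1,-0.042,0,0,0,0,0,1,-0.043,0,0,0,0,0,1,-0.043,0,0,0,0,0,1,-0.043,0,0,0,0,0,1]'
```

```text
time_s: 86.48
eef_pos: [0.5231, 0.3775, 0.0662]
eef_rot: [-0.0, 1.0, 0.024, 0.001]
wrist_force: [-0.8, 0.0, 3.2]
opening: 0.149
grasp_force: 59.2
time_s: 87.48
eef_pos: [0.4809, 0.3753, 0.0662]
eef_rot: [-0.0, 1.0, 0.024, 0.002]
wrist_force: [6.9, -1.1, 2.5]
opening: 0.145
grasp_force: 59.5
```

```bash
python3 -m jog '[0.001,0,0,0,0,0,0.7,0.001,0,0,0,0,0,0.7,0.001,0,0,0,0,0,0.7,0,0,-0.05,0,0,0,0.7,0,0,-0.1,0,0,0,0.7,-0.01,0,-0.16,0,0,0,0.3,-0.03,0,-0.22,0,0,0,0.3,-0.03,0,-0.22,0,0,0,0.3,-0.03,0,-0.22,0,0,0,0.3]'; python3 - <<'E'
from h import *
c=shot('wrist','w16');f=c['frame'].max(2);print(get_obs()['eef_pos'])
a=proj(c,[*rp(.05,.01),.04]).round().astype(int)
x0,y0=a[0]-70,max(a[1]-48,0);g=f[y0:y0+92,x0:x0+140]
print('org',x0,y0);np.set_printoptions(linewidth=220);print(cv2.resize(g,(35,23),interpolation=cv2.INTER_AREA))
print(proj(c,[*rp(-.03),.005]),proj(c,[*rp(.029),.052]),proj(c,[*rp(.066),.052]))
E
```

```text
time_s: 88.6
eef_pos: [0.4492, 0.3737, 0.285]
eef_rot: [0.0, 1.0, 0.025, -0.0]
wrist_force: [0.5, -0.2, -1.1]
opening: 0.697
grasp_force: 0.0
[0.44894831 0.37337157 0.28374624]
org 260 14
[[203 205 205 206 208 207 207 208 210 209 209 209 210 209 208 207 206 206 206 204 205 205 205 204 205 205 202 203 204 204 202 199 201 199 200]
 [200 204 205 205 207 208 209 210 210 209 210 208 207 207 206 205 206 206 204 203 202 202 202 201 201 203 199 202 204 203 198 194 195 194 197]
 [200 203 204 205 208 210 211 210 210 208 208 207 206 205 205 207 206 205 203 201 200 198 200 199 199 200 200 202 200 194 188 182 177 181 186]
 [200 202 203 206 208 211 210 210 209 208 207 180 151 142 108 115 126 156 202 200 201 201 200 197 195 194 195 198 196 185 176 168 164 171 175]
 [198 198 200 204 209 211 210 209 209 207 192  51  34  29  29  29  29  43 185 199 199 199 196 189 183 181 185 186 189 177 171 170 170 170 169]
 [195 200 203 206 209 213 211 208 205 204 148  27  28  29  29  30  30  27 119 197 195 193 184 177 174 171 174 177 179 174 170 170 173 173 171]
 [144 145 146 145 144 187 210 207 205 203  76  28  27 
[... 1761 characters left out ...]
73 104 134 131 120 103  85  67  59  79 144]
 [ 72  73  73  74  73  69  71  73  72  59  66  72  72  72  72  71  71  71  70  55  62  84 138 136 134 134 134 134 133  99 117 132 131 152 182]
 [ 72  72  72  70  74  68  70  73  73  59  66  71  71  72  71  70  71  71  70  58  66  73 120 137 137 136 137 135 134 111 122 133 132 155 184]
 [ 69  69  70  72  83  73  69  86 100 101 101 101 102 103 102 102 102 103 104 103 103 114 182 188 187 186 184 187 188 188 188 186 183 189 198]
 [ 72  72  73  73  87  79  73  96 119 120 120 120 120 120 119 120 119 119 119 120 120 120 204 213 213 213 212 212 211 212 211 209 209 208 206]]
[254.097188    75.26676035] [310.4611449   71.64743997] [347.94700765  71.66237807]
```

```bash
python3 -c "
from h import *
print(rel([*rp(.0355,.0713),.25],RH+np.pi/2))"
```

```text
[[0.1805, 0.0372, 0.0334], -1.571]
```

```bash
python3 -m jog '[0.04,0.01,0,0,0,-0.18,0.3,0.08,0.02,0,0,0,-0.36,0.3,0.12,0.03,0,0,0,-0.54,0.3,0.16,0.037,0.02,0,0,-0.72,0.3,0.1805,0.037,0.033,0,0,-0.9,0.3,0.1805,0.037,0.033,0,0,-1.08,0.3,0.1805,0.037,0.033,0,0,-1.26,0.3,0.1805,0.037,0.033,0,0,-1.44,0.3,0.1805,0.037,0.033,0,0,-1.57,0.3,0.1805,0.037,0.033,0,0,-1.57,0.3]'; python3 -m jog '[0,0,0,0.17,0,0,0.3,0,0,0,0.34,0,0,0.3,0,0,0,0.47,0,0,0.3,0,0,0,0.47,0,0,0.3,0,0,0,0.47,0,0,0.3]'; python3 - <<'E'
from h import *
r=rot();z=r.apply([0,0,1]);print('axis ex,ey,z',np.r_[z[:2]@EX,z[:2]@EY,z[2]].round(3))
for k in(.09,.04,0): print(rel([*rp(.0355,.0305+k*.453),.0625+k*.89]))
E
```

```text
time_s: 89.9
eef_pos: [0.631, 0.345, 0.2493]
eef_rot: [-0.001, 0.69, 0.723, -0.002]
wrist_force: [-0.5, 0.2, -0.1]
opening: 0.705
grasp_force: 0.0
time_s: 90.52
eef_pos: [0.6315, 0.3457, 0.2515]
eef_rot: [-0.16, 0.671, 0.704, -0.168]
wrist_force: [-0.8, -0.7, 0.0]
opening: 0.702
grasp_force: 0.0
axis ex,ey,z [-0.    -0.452 -0.892]
[[-0.0005, 0.0486, 0.0974]]
[[-0.0006, 0.0485, 0.1473]]
[[-0.0006, 0.0485, 0.1873]]
```

```bash
python3 -m jog '[0,0.02,0.04,0,0,0,0.2,0,0.04,0.08,0,0,0,0.2,0,0.0485,0.1,0,0,0,0.2,0,0.0485,0.1,0,0,0,0.2,0,0.0485,0.1,0,0,0,0.2]'; python3 - <<'E'
from h import *
c=shot('wrist','w17');f=c['frame'].max(2);p=np.array(get_obs()['eef_pos']);r=rot()
pr=lambda y,z,x=0:proj(c,p+r.apply([x,y,z])).round().tolist()
print('grasp region',pr(-.017,.09,.016),pr(.017,.09,.016),pr(-.017,.09,-.016),pr(-.017,.14),pr(.017,.14))
np.set_printoptions(linewidth=220);g=f[170:330,200:360];print(cv2.resize(g,(40,20),interpolation=cv2.INTER_AREA))
E
```

```text
time_s: 91.15
eef_pos: [0.6307, 0.346, 0.1441]
eef_rot: [-0.16, 0.671, 0.704, -0.167]
wrist_force: [1.0, 0.5, -0.6]
opening: 0.802
grasp_force: 0.0
grasp region [252.0, 204.0] [304.0, 204.0] [254.0, 248.0] [258.0, 205.0] [299.0, 205.0]
[[229 233 237 240 240 240 240 241 241 241 241 171 160 161 160  89  87 137 168 168 164 164 165 166 166  95  75 139 239 239 240 240 241 241 242 242 241 241 241 242]
 [217 227 235 237 239 239 240 241 241 242 242 162 116 158 161  93  89 134 151 135 144 163 164 163 165  94  76 144 233 237 238 238 240 241 241 242 242 242 242 242]
 [222 220 229 234 237 239 241 242 242 242 241 178 152 160 159 147 180 190 194 172 129 113 106  86 126  88  76 122 145 160 173 207 225 240 241 242 242 241 242 242]
 [229 217 224 232 234 238 240 242 242 242 241 188 158 139 113  80  48  38  33  27  24  25  34  48  72  77  76 114 122 130 137 139 165 161 166 176 160 181 201 185]
 [235 227 222 227 234 237 240 241 242 242 241 192 158  80  48  36  35  35  32  32  33  35  29  45  49  72  75 117 120 130 138 141 142 142 142 143 145 146 146 146]
 [234 227 219 219 228 231 230 231 228 227 220 182
[... 1696 characters left out ...]
34 124 119 117 116 127 136 138 140 130  20  19]
 [ 19  45 134 131 124 128 136 138 137  52  25  25  24  24  24  23  26  40  36  32  62 105 101  96  91 102 134 140 137 126 117 119 122 130 136 139 139 131  23  18]
 [ 20  86 121 120 118 124 134 137 138 130  72  26  25  25  24  23  30  40  35  66 110 123 130 132 130 141 141 140 138 132 123 122 120 127 136 138 139 140  66  18]
 [ 62 130 130 129 130 126 131 136 136 135 133 114  84  76  68  54  58  60 100 119 124 130 137 140 141 142 141 138 132 129 121 121 120 122 131 135 137 139 133  37]
 [202 215 215 210 192 186 176 178 176 169 157 155 144 144 149 147 130 120 124 122 127 135 137 138 143 163 161 153 152 150 141 134 134 140 158 158 166 170 175 149]]
```

```bash
python3 -m jog '[0.003,-0.001,0.03,0,0,0,0.2,0.003,-0.001,0.06,0,0,0,0.2,0.003,-0.001,0.08,0,0,0,0.2,0.003,-0.001,0.088,0,0,0,0.2,0.003,-0.001,0.088,0,0,0,0.2]'; python3 -m jog '[0,0,0,0,0,0,1,0,0,0,0,0,0,1,0,0,0,0,0,0,1,0,0,0,0,0,0,1,0,0,0,0,0,0,1,0,0,0,0,0,0,1]'
```

```text
time_s: 91.82
eef_pos: [0.5892, 0.3466, 0.0637]
eef_rot: [-0.16, 0.671, 0.704, -0.168]
wrist_force: [1.0, -0.0, 0.3]
opening: 0.804
grasp_force: 0.0
time_s: 92.58
eef_pos: [0.5894, 0.3468, 0.0649]
eef_rot: [-0.161, 0.671, 0.704, -0.168]
wrist_force: [0.1, -0.2, 4.8]
opening: 0.305
grasp_force: 58.7
```

```bash
python3 -m jog '[0.005,0,0,0,0,0,1,0.01,0,0,0,0,0,1,0.015,0,0,0,0,0,1,0.02,0,0,0,0,0,1]'; python3 -m jog '[0.01,0,0,0,0,0,1,0.02,0,0,0,0,0,1,0.03,0,0,0,0,0,1,0.04,0,0,0,0,0,1,0.05,0,0,0,0,0,1,0.05,0,0,0,0,0,1]'
```

```text
time_s: 93.08
eef_pos: [0.5885, 0.3652, 0.0648]
eef_rot: [-0.16, 0.671, 0.704, -0.169]
wrist_force: [-1.6, -5.6, 6.4]
opening: 0.306
grasp_force: 58.9
time_s: 93.82
eef_pos: [0.5857, 0.4183, 0.0647]
eef_rot: [-0.161, 0.671, 0.705, -0.167]
wrist_force: [-0.3, 2.6, 5.7]
opening: 0.304
grasp_force: 58.6
```

```bash
python3 -m jog '[0,-0.013,-0.026,0,0,0,1,0,-0.027,-0.054,0,0,0,1,0,-0.027,-0.054,-0.17,0,0,1,0,-0.027,-0.054,-0.34,0,0,1,0,-0.027,-0.054,-0.47,0,0,1,0,-0.027,-0.054,-0.47,0,0,1,0,-0.027,-0.054,-0.47,0,0,1]'; python3 - <<'E'
from h import *
z=rot().apply([0,0,1]);print(np.r_[z[:2]@EX,z[:2]@EY,z[2]].round(3));print(rel([*rp(-.032),.071],RH+np.pi/2))
c=shot('wrist','w18')
a=cv2.imread('pics/w6.png').max(2)[230:330,230:330];b=c['frame'].max(2)[230:330,230:330]
np.set_printoptions(linewidth=220);print(np.vstack([cv2.resize(a,(20,14),interpolation=cv2.INTER_AREA),np.zeros((1,20),int),cv2.resize(b,(20,14),interpolation=cv2.INTER_AREA)]))
E
```

```text
time_s: 94.7
eef_pos: [0.5867, 0.4166, 0.1249]
eef_rot: [-0.0, 0.69, 0.724, 0.0]
wrist_force: [-0.2, 0.7, -0.8]
opening: 0.298
grasp_force: 59.1
[-0.001 -0.    -1.   ]
[[-0.0062, -0.0306, 0.0539], -0.001]
[[111  90  90  97  78  97 115 120 120 118 118 115 116 108  92  89  81  84  88  89]
 [148 153 198 166  97 119 122 120 120 117 117 115 115 117 114  90  78  88  89  88]
 [139 159 168 161 111  64  40  32  33  30  30  32  32  42  73 102  88  88  88  88]
 [ 95  94  94  91  48  20  20  20  20  20  20  20  20  20  19  61  86 106 140 142]
 [104  91  87  59  23  21  22  22  21  21  21  22  22  21  21  23  73  87 120 146]
 [104  92  88  39  28  24  24  25  25  24  24  25  25  25  24  28  54  87  89  71]
 [ 52  87  83  25  29  25  24  23  22  22  23  22  23  24  24  29  35  87  87  39]
 [ 77  87  67  20  28  22  23  24  24  25  24  25  24  22  22  28  21  80  88  64]
 [ 86  87  49  19  27  23  23  25  25  25  25  25  25  23  24  27  20  63  87  83]
 [ 89  96  35  18  24  23  25  25  25  25  25  25  25  24  23  23  19  51  96  86]
 [ 29  90  40  18  25  23  25  24  25  25  25  25  25  24  23  25
[... 812 characters left out ...]
23  23  24  22  25  53  88  91  74]
 [ 53  88  84  24  31  25  25  25  24  23  23  25  25  25  24  30  34  88  87  41]
 [ 78  88  67  21  30  24  24  22  24  24  24  22  22  23  24  28  21  81  88  65]
 [ 87  88  49  19  30  22  24  25  25  25  25  25  24  24  23  27  20  63  88  84]
 [ 89  95  34  19  26  24  24  25  26  25  25  25  25  24  24  23  19  49  96  86]
 [ 29  92  40  18  26  23  26  25  25  25  25  26  25  25  23  22  20  57  76  26]
 [ 25  26  28  20  29  23  24  25  25  25  25  25  25  24  24  25  21  27  25  25]
 [ 25  24  27  22  50  25  25  24  24  25  24  24  23  24  40 121  22  25  24  25]
 [ 25  23  28  36 116  67  52  48  33  40  52  71 124 157 211 227  28  25  24  24]]
```

```bash
python3 -m jog '[-0.006,-0.0306,0,0,0,0,1,-0.006,-0.0306,0.03,0,0,0,1,-0.006,-0.0306,0.045,0,0,0,1,-0.006,-0.0306,0.055,0,0,0,1,-0.006,-0.0306,0.057,0,0,0,1,-0.006,-0.0306,0.057,0,0,0,1]'; python3 -m jog '[0,0,0.001,0,0,0,1,0,0,0.002,0,0,0,1,0,0,0.003,0,0,0,1,0,0,0.003,0,0,0,1]';  python3 -m jog '[0,0,0.001,0,0,0,1,0,0,0.002,0,0,0,1,0,0,0.003,0,0,0,1,0,0,0.003,0,0,0,1]'
```

```text
time_s: 95.5
eef_pos: [0.5562, 0.4091, 0.067]
eef_rot: [0.0, 0.69, 0.724, 0.0]
wrist_force: [0.7, -0.5, -0.2]
opening: 0.301
grasp_force: 59.2
time_s: 96.0
eef_pos: [0.5559, 0.4094, 0.065]
eef_rot: [0.0, 0.69, 0.724, 0.001]
wrist_force: [-2.2, -0.8, 5.6]
opening: 0.302
grasp_force: 59.9
time_s: 96.5
eef_pos: [0.556, 0.4097, 0.0648]
eef_rot: [0.0, 0.69, 0.724, 0.001]
wrist_force: [-9.8, -3.9, 21.0]
opening: 0.306
grasp_force: 62.1
```

```bash
python3 -m jog '[0,0,-0.003,0,0,0,1,0,0,-0.0065,0,0,0,1,0,0,-0.0065,0,0,0,1]'; python3 -m jog '[-0.01,0.0005,0,0,0,0,1,-0.02,0.0005,0,0,0,0,1,-0.03,0.0005,0,0,0,0,1,-0.04,0.0005,0,0,0,0,1,-0.05,0.0005,0,0,0,0,1,-0.06,0.0005,0,0,0,0,1,-0.068,0.0005,0,0,0,0,1,-0.068,0.0005,0,0,0,0,1]'
```

```text
time_s: 96.88
eef_pos: [0.5557, 0.409, 0.067]
eef_rot: [0.0, 0.69, 0.724, 0.0]
wrist_force: [0.4, -0.4, -0.6]
opening: 0.3
grasp_force: 59.2
time_s: 97.88
eef_pos: [0.5594, 0.341, 0.0672]
eef_rot: [-0.0, 0.69, 0.724, 0.0]
wrist_force: [-0.1, 2.4, -1.4]
opening: 0.302
grasp_force: 59.1
```

```bash
python3 -m jog '[0,0,0,0,0,0,0.4,0,0,0,0,0,0,0.4,0,0,0,0,0,0,0.4,0,0,-0.03,0,0,0,0.4,0,0,-0.08,0,0,0,0.4,0.02,-0.05,-0.1,0,0,0,1,0.04,-0.1,-0.1,0,0,0,1,0.0415,-0.1215,-0.1,0,0,0,1,0.0415,-0.1215,-0.1,0,0,0,1,0.0415,-0.1215,-0.1,0,0,0,1]'; python3 - <<'E'
from h import *
print(rel([.436,.3765,.065],RH+np.pi/2))
c=shot('wrist','w19');f=c['frame'].max(2)
print([proj(c,[*rp(x),.052]).round().tolist() for x in(.036,.07,.104)],proj(c,[.48,.3755,.061]))
n,l,s,ce=cv2.connectedComponentsWithStats((f<62).astype(np.uint8))
for i in range(1,n):
    if s[i,4]>150: print(s[i].tolist(),ce[i].round())
E
```

```text
time_s: 99.12
eef_pos: [0.4371, 0.3767, 0.1674]
eef_rot: [0.0, 0.69, 0.724, 0.001]
wrist_force: [0.1, -0.5, -0.6]
opening: -0.001
grasp_force: 0.0
[[-0.0002, -0.0012, 0.1024], -0.001]
[[431.0, 264.0], [425.0, 301.0], [420.0, 335.0]] [336.97105155 222.6877425 ]
[71, 0, 19, 13, 153] [81.  5.]
[519, 202, 41, 125, 1359] [541. 270.]
[322, 205, 23, 26, 496] [333. 218.]
[380, 213, 8, 53, 153] [383. 239.]
[0, 240, 560, 180, 54464] [259. 356.]
```

```bash
python3 -m jog '[0,0,0.04,0,0,0,1,0,0,0.08,0,0,0,1,0,0,0.102,0,0,0,1,0,0,0.102,0,0,0,1,0,0.01,0.102,0,0,0,1,0,0.02,0.102,0,0,0,1,0,0.03,0.102,0,0,0,1,0,0.04,0.102,0,0,0,1,0,0.046,0.102,0,0,0,1,0,0.052,0.102,0,0,0,1,0,0.056,0.102,0,0,0,1,0,0.056,0.102,0,0,0,1]'; python3 -c "
from h import *
c=camera('wrist');print(proj(c,[.5215,.3775,.061]))"
```

```text
time_s: 100.68
eef_pos: [0.4923, 0.3793, 0.065]
eef_rot: [0.0, 0.69, 0.724, 0.0]
wrist_force: [0.5, -0.7, -0.4]
opening: -0.0
grasp_force: 0.0
[345.50110309 306.22445245]
```

```bash
python3 -m jog '[0,0.003,0,0,0,0,1,0,0.006,0,0,0,0,1,0,0.009,0,0,0,0,1,0,0.009,0,0,0,0,1]'; python3 -m jog '[0,0.002,0,0,0,0,1,0,0.004,0,0,0,0,1,0,0.004,0,0,0,0,1]'
```

```text
time_s: 101.22
eef_pos: [0.4998, 0.3798, 0.0649]
eef_rot: [-0.001, 0.69, 0.724, -0.001]
wrist_force: [-5.8, -0.6, 2.9]
opening: 0.003
grasp_force: 3.1
time_s: 101.6
eef_pos: [0.5002, 0.3798, 0.0648]
eef_rot: [-0.003, 0.69, 0.724, -0.004]
wrist_force: [-19.7, -2.6, 15.0]
opening: 0.0
grasp_force: 10.2
```

```bash
python3 -m jog '[0,-0.02,0,0,0,0,1,0,-0.04,0,0,0,0,1,0,-0.05,-0.06,0,0,0,1,0,-0.05,-0.12,0,0,0.18,1,0,-0.05,-0.18,0,0,0.36,1,0,-0.05,-0.21,0,0,0.54,1,0,-0.05,-0.21,0,0,0.72,1,0,-0.05,-0.21,0,0,0.9,1,0,-0.05,-0.21,0,0,1.08,1,0,-0.05,-0.21,0,0,1.26,1,0,-0.05,-0.21,0,0,1.44,1,0,-0.05,-0.21,0,0,1.57,1,0,-0.05,-0.21,0,0,1.57,1]'; python3 - <<'E'
from h import *
c=shot('wrist','w20');f=c['frame'].max(2);print(get_obs()['eef_pos'])
print([[proj(c,[*rp(x,y),.057]).round().tolist() for y in(.017,-.017)] for x in(.036,.07,.104)],'knob shut',proj(c,[.5215,.3775,.061]))
n,l,s,ce=cv2.connectedComponentsWithStats((f[:250]<62).astype(np.uint8))
for i in range(1,n):
    if s[i,4]>100: print(s[i].tolist(),ce[i].round())
a=proj(c,[*rp(.07),.055]).round().astype(int);x0,y0=a[0]-60,max(a[1]-35,0)
np.set_printoptions(linewidth=220);print(x0,y0);print(cv2.resize(f[y0:y0+70,x0:x0+120],(30,17),interpolation=cv2.INTER_AREA))
t=camera('top');g=t['frame'].max(2)[200:275,355:450]
print('box proj',[proj(t,[*(BC+a*BN+b*BU),.05]).round().tolist() for a,b in((-.042,-.085),(-.042,.085),(.042,.085),(.042,-.085))])
n,l,s,ce=cv2.connectedComponentsWithStats((g<75).astype(np.uint8))
for i in range(1,n):
    if s[i,4]>30: print('top',s[i].tolist(),ce[i]+[355,200])
E
```

```text
time_s: 103.22
eef_pos: [0.4554, 0.3776, 0.2752]
eef_rot: [-0.0, 1.0, 0.025, 0.0]
wrist_force: [0.0, -0.1, 0.3]
opening: -0.001
grasp_force: 0.0
[0.4552904  0.37757772 0.27520113]
[[[324.0, 58.0], [322.0, 97.0]], [[360.0, 58.0], [357.0, 97.0]], [[396.0, 58.0], [393.0, 97.0]]] knob shut [282.57655583 117.73968403]
[528, 0, 32, 18, 459] [544.   7.]
[495, 18, 31, 103, 1978] [508.  71.]
[307, 53, 107, 45, 3530] [358.  75.]
[518, 86, 42, 69, 1084] [540. 131.]
[276, 110, 14, 16, 209] [282. 118.]
298 43
[[219 218 215 201 157 119 174 204 208 206 204 202 199 190 183 182 187 192 199 205 203 197 191 193 199 201 204 212 212 213]
 [217 212 157 111 109 108 114 174 198 197 198 200 201 197 193 196 203 204 210 214 215 211 206 208 214 216 216 218 217 218]
 [175 144 105  90  89  85  86  98 132 151 143 136 130 116 113 124 136 145 143 145 118 113 108 105 120 135 162 195 219 221]
 [110  59  78  79  74  74  75  75  78 140 144  87  33  52  66  64  58  60  67  84  72  28  38  60  60  57  68 100 158 220]
 [ 77  67  79  58  38  39  40  40  40  49  94  53  24  31  32  34  31  36  48  51  34  23  31  31  31  31 
[... 975 characters left out ...]
  79 102 166 211 201 193]
 [ 72  59  78  74  71  69  66  65  63  72  73  54  76 143 149 147 145 145 145 144 140  95 133 141 142 167 197 217 206 201]
 [ 74  67  78  77  78  78  77  77  77  76  74  65  76 114 148 148 147 146 146 143 141 115 137 140 138 170 201 218 213 211]
 [117 118 118 118 121 121 121 122 121 120 121 120 123 199 215 219 220 220 219 218 218 219 218 218 216 217 219 221 221 217]
 [128 130 130 129 130 129 129 129 129 129 129 129 129 193 225 225 225 225 225 224 224 224 223 222 222 221 220 220 219 216]]
box proj [[375.0, 263.0], [442.0, 242.0], [430.0, 209.0], [364.0, 230.0]]
top [61, 28, 16, 15, 144] [423.32638889 234.27777778]
top [27, 39, 16, 14, 127] [389.14173228 244.95275591]
```

All three soft rubbers stand in line in the rail, the knob is at its shut position, and both hard ones are in the box.

```bash
python3 -c "
from bench import *
print(hand_in())"
```

```text
the job is handed in; nothing more can be done
None
```

I handed the job in at about 103 s: by the last camera readings the three soft rubbers stand in the rail, the gate is shut and both hard ones are in the scrap box (one soft rubber tipped and had to be reinserted); no verdict came back.

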